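# Bolt down a slide tin, draw off its deep lid, scan its label and unload it

### The arm

A 6-joint arm with a two-finger parallel gripper is mounted at the origin on the work surface. World frame = base frame: x ahead of the robot, y to its left, z up, the work surface at z = 0. Lengths are in m, angles in rad, forces in N, time in s.
With the tool pointing down it reaches from about 0.4 to 0.825 m from the base axis. Payload 7 kg.
Tool frame: the origin (TCP) lies at the very end of the fingers, on their centre line; the grasp point (between the pads) lies 19 mm behind it (manip.grip_point_offset is the distance from the TCP to the grasp point, in m); z points along the fingers, y is the direction in which the jaws open and shut (so a half turn about z gives the same grasp; the last joint's range is limited). The gripper opens to 85 mm and grips with 20 to 120 N. Pads are 22 mm wide; open, the fingers measure 114 mm over their backs; the gripper's body (76 mm by 85 mm) begins 54 mm behind the grasp point. The pads swing forward as they close: fully open they stand 13 mm farther back than shut.
Start: joints at [-1.026, 0.359, 0.012, 0, -1.224, -0.288], TCP at [0.171, -0.653, 0.231] pointing down, gripper open.
Joint ranges: [-3.07, 3.07], [-1.43, 2.12], [-1.02, 1.25], [-3.03, 1.67], [-3.05, -0], [-3.03, 3.03]. Speed limits (rad/s): [2.39, 2.39, 3.01, 3.14, 3.14, 3.14].

### API

Orientations are given as a rotation vector (axis times angle).
In Python, from cell import manip gives the robot as it stands.
- The arm moves only by the shell command python3 -m crank 'ROWS' [OPENING]. ROWS is text: rows parted by semicolons, each of 4 numbers parted by spaces: the shift along the tool's x, y, z each as a share of 0.25 m, from -1 to 1, then the turn about the tool's z as a share of 90 degrees, from -1 to 1. A call has 1 to 8 rows; each row is the pose to reach, as a shift and turn from the pose commanded when the call began, along the tool's axes at that moment; what a row does not reach only later rows make up. A row lasts 1/8 s, in which the tool goes at most 62.5 mm and 10.7 degrees, less where a joint would pass 70% of its speed; a pose out of reach is approached as far as the arm can. A call with a number of a shift or a turn outside -1 to 1 is refused whole. A call with a gripper value outside its range is refused whole. OPENING is the closure, from 0 (fully open) to 1 (shut), set as the call begins (- or left out, the last holds). The fingers move at their own pace and stop on an object; the grip force is fixed at half the most. Time passes only in rows, so rows that repeat a pose let the fingers close. It gives the time, the measured TCP pose, the force and the opening at its end, in the units of the state.
- manip.observe(): the state, without advancing time (a new reading comes with each control period).
- manip.grab_frame(name): name is "side" or "top" or "wrist"; returns the picture (420x560x3 uint8, red, green, blue); there is no depth.
- manip.camera_info(name): a dict with "fx", "fy", "cx", "cy" (pixels), "k1" (the pictures are not rectified: a ray, as slopes to the right and down, at radius r is drawn at 1 + k1 r^2 times it, then the intrinsics apply), "R" (3x3) and "t" (3): a world point X has camera coordinates R X + t. Camera axes: x right, y down, z forward; pixel columns grow to the right and rows downward; lengths in m; the calibration is good to about 2 mm. A picture is of the moment at which its call begins: read the wrist's pose just before it. camera_info takes no time and is no camera call; for the wrist camera it gives the pose at the moment of the call.
- manip.hand_in(): hands the job in, once; it reports no verdict.
Trained networks look in the newest picture that a camera, given by its name, has taken for a name from the list of things; names that differ only in an ending like _2 or _b are one class to them, and where a whole thing is asked for, a point or a joint stands for the part that bears it (a point fixed in the world has none). Each returns a list of dicts, best first, with "score" (0 to 1); they miss things now and then, are a little off and sometimes report something else, mostly with a low value. They report only what shows in the picture. A call takes as long as a camera call. They do not tell look-alikes from the thing itself.
- manip.spot_in(camera, target): "bbox" ([left, top, right, bottom] as shares, 0 to 1, of the picture: columns of its width, rows of its height, round what is visible of it).
- manip.masks_of(camera, target): "mask" (420x560 bool, what is visible of it) and "bbox" ([left, top, right, bottom] as shares, 0 to 1, of the picture: columns of its width, rows of its height, round what is visible of it).
The state is a dict: "time_s": time; "joint_positions": joint angles; "qd": joint speeds; "joint_torque": joint torques, N m; "ee_pos": TCP position; "orientation": TCP orientation; "contact_force": force on the tool from outside, world axes, zero at the start; "ft_torque": the same for the moment, N m; "gripper_width": finger opening in m.
Only numpy, scipy, OpenCV 4.12 (cv2) and the standard library are available. Lean on these libraries where they do the work, as an engineer would, in place of code of your own. Each camera call takes 0.05 s, during which the arm holds its last target.

### The job

A steel slide tin with a deep, tight lid stands loose in its dock: push the dock's fork-shaped slide bolt fully home so that it holds the tin's foot down, then draw the lid straight up off the tin and stand it, open side down, in the middle of the blue mat and lengthways on it. Once the lid is off, pick up the scanner, aim its window at the middle of the label on the tin from about 8 cm away, hold it still there for two seconds and lay the scanner back upright on the middle of its black pad; also move every slide mailer out of the tin and stand it upright in the tray. Leave the tin bolted in its dock and do not disturb the dropper bottle, the beaker or the slide storage box.

Things in the scene. Friction and masses are not known exactly. Their poses are not given: they have to be found in the camera images.
- dock: fixed grey docking plate. Origin: bench level under the centre of the tin's place; +x points away from the bolt's knob (roughly away from the robot), y along the tin. Plate x -75..75, y -158..158 mm, top at z 8, plus a 70 wide tongue under the knob out to x -170. Low rails (to z 16) locate the tin's foot with about 2 mm play; two bridge guides (to z 33) at x -60, y +-137 carry the fork's arms.
- bolt (a joint): fork-shaped slide bolt on the dock's near (-x) side, in m: 0 withdrawn, 0.036 fully home (end stop), moving along the dock's +x. About 3 N friction; stays where it is left. Home, its two arms (at y +-132, z 16..26) lie 2 mm over the ears at both ends of the tin's foot, so the foot can rise only about 2 mm.
- bolt_knob (a point): on the axis of the bolt's upright black knob, a round post 18 mm across in the middle of the fork, from 26 to 85 mm above the bench; this point is 60 mm above the bench. The fork's bars around it reach only 26 mm above the bench.
- tin: steel tin, 0.36 kg, loose in the dock: foot 110 (x) by 234 (y) by 6, with a 40 wide ear at each end (to y +-148), on it a box 62 by 216, rim at z 74. Origin: centre of the foot's underside, 8 mm above the bench; axes as the dock's. Pockets at y -88, -46, -4, 38, floor z 10; at y 54..108 a closed deck level with the rim bears the label. Spring tabs grip the lid: unbolted, it comes up with the lid.
- label (a point): centre of the upward-facing white paper bar label (46 by 36 mm) on the tin's deck, tin frame (0, 81, 74); hidden under the lid at first
- lid: deep steel lid, 72 (x) by 229 (y) by 107 high without handle, 3 mm walls, about 0.25 kg. Origin: centre of its open lower rim. At first it is down on the tin's foot (origin 14 mm above the bench), overlapping the tin's walls by 68 mm; takes 10 to 20 N to draw off; must rise 68 mm to leave the rim, 105 mm to clear the mailers.
- lid_handle (a point): centre of the black handle bar on top of the lid, 136 above the lid's origin: bar 14 (x) by 90 (y) by 14 high, with 22 mm of free space under it between two end posts (posts 72 apart along y)
- mailer0: slide mailer: upright white plastic box with a grey cap, 48 (x) by 28 (y) by 95 high, 60 g; origin at the centre of its underside. If present, it stands in the tin's pocket at tin y -88, reaching 31 mm above the rim. Two to four of the four are present.
- mailer1: slide mailer: upright white plastic box with a grey cap, 48 (x) by 28 (y) by 95 high, 60 g; origin at the centre of its underside. If present, it stands in the tin's pocket at tin y -46, reaching 31 mm above the rim. Two to four of the four are present.
- mailer2: slide mailer: upright white plastic box with a grey cap, 48 (x) by 28 (y) by 95 high, 60 g; origin at the centre of its underside. If present, it stands in the tin's pocket at tin y -4, reaching 31 mm above the rim. Two to four of the four are present.
- mailer3: slide mailer: upright white plastic box with a grey cap, 48 (x) by 28 (y) by 95 high, 60 g; origin at the centre of its underside. If present, it stands in the tin's pocket at tin y 38, reaching 31 mm above the rim. Two to four of the four are present.
- scanner: hand scanner lying on its pad: grey handle block 34 wide (y), x -75..35, 44 high, with a black head at its +x end; 0.26 kg. Origin: underside, on the centre line; +x towards the head, z up. Grip it across the handle near x 0, from above. It lies flat on the handle's underside.
- scanner_head: the scanner's window: origin at the centre of the glass, at (64, 0, 22) mm in the scanner's frame; +z is the line of sight, forward and 45 degrees down when the scanner is level (scanner frame (0.707, 0, -0.707)). It reads while the label's point is 40 to 120 mm out along +z and within 14 mm of that line, looking down on it (within 70 degrees of straight down).
- pad: black rubber pad 120 (x) by 220 (y) by 3 high, fixed; origin at the centre of its underside. The scanner belongs on its middle, pointing any way.
- mat: blue mat with thin white lines, 160 (x) by 280 (y) by 3 high, fixed; origin at the centre of its underside. The lid goes here, its length along the mat's y.
- tray: open aluminium tray 210 (x) by 170 (y) by 30 high, walls and floor 5 mm, loose, 0.7 kg; origin at the centre of its underside
- dropper: small dropper bottle, 32 across, 85 high; to be left alone; origin at its underside
- beaker: glass beaker, 70 across, 90 high; to be left alone; origin at its underside
- slidebox: flat grey slide storage box 70 by 110 by 30; to be left alone; origin at its underside
There are look-alikes about, which are no part of the job. Leave any orange or yellow look-alike of the lid alone.

How it is judged:
On the way, in this order (a step that is already met when the one before it is completed fails the run):
1. the bolt is pushed home over the tin's foot (value of joint bolt above 0.03 m), for 0.2 s.
2. the lid is drawn clear of the tin's rim while the tin stays bolted down (value of joint bolt above 0.03 m and z of lid in the frame of tin above 0.08 m and distance of tin from where it was at the start of the episode below 0.012 m), for 0.1 s.
3. the scanner, held up, is aimed at the label and kept still for a second and a half (x of label in the frame of scanner_head between -0.014 and 0.014 m and y of label in the frame of scanner_head between -0.014 and 0.014 m and z of label in the frame of scanner_head between 0.04 and 0.12 m and angle between scanner_head's own z axis and vertical above 1.92 rad and linear speed of scanner below 0.02 m/s and angular speed of scanner below 0.15 rad/s), for 1.5 s.
At the end, for the whole second after the job is handed in: Bolt 30 mm in or more; tin within 15 mm of its start; lid upright within 45 mm of the mat's centre, 0.35 rad of its length; scanner level within 50 mm of the pad's centre; each mailer upright (0.15 rad) on the tray floor, within 90/70 mm (x/y) of its centre; all at rest (value of joint bolt above 0.03 m and distance of tin from where it was at the start of the episode below 0.015 m and horizontal distance between lid and mat below 0.045 m and angle between the y axis of lid and the y axis of mat, either way round below 0.35 rad and angle between each of lid, tray's own z axis and vertical below 0.1 rad and height (world z) of each of lid, scanner below 0.012 m and linear speed of each of lid, scanner, mailer0, mailer1, mailer2, mailer3 below 0.03 m/s and horizontal distance between scanner and pad below 0.05 m and angle between scanner's own z axis and vertical below 0.12 rad and x of mailer0 in the frame of tray between -0.09 and 0.09 m and y of mailer0 in the frame of tray between -0.07 and 0.07 m and z of each of mailer0, mailer1, mailer2, mailer3 in the frame of tray below 0.015 m and angle between each of mailer0, mailer1, mailer2, mailer3's own z axis and vertical below 0.15 rad and x of mailer1 in the frame of tray between -0.09 and 0.09 m and y of mailer1 in the frame of tray between -0.07 and 0.07 m and x of mailer2 in the frame of tray between -0.09 and 0.09 m and y of mailer2 in the frame of tray between -0.07 and 0.07 m and x of mailer3 in the frame of tray between -0.09 and 0.09 m and y of mailer3 in the frame of tray between -0.07 and 0.07 m); the robot touches nothing.
It fails at once if the tin comes up or shifts more than 20 mm out of its place (distance of tin from where it was at the start of the episode above 0.02 m).
It fails at once if the lid is tipped over (angle between lid's own z axis and vertical above 0.6 rad).
It fails at once if the dropper bottle, the beaker or the slide box is disturbed (distance of any of dropper, beaker, slidebox from where it was at the start of the episode above 0.02 m).
Of mailer0, mailer1, mailer2, mailer3 only 2 to 4 are there at a start; the rules pass over those that are not, and their reading is None.
At some moment in a run one of scanner may be knocked a few centimetres aside while the robot is not near it.
It also fails if it takes over 210 s, if anything falls off the work surface, if the arm or the gripper's body presses on something with over 40 N, if the wrist force passes 120 N, or if a joint passes its speed limit or range.

## Working session

There is one attempt and no reset: what is moved stays moved. The work goes in short steps, Python scripts to look and compute and a shell command to move; the robot and the scene stay as the last step left them, time stands still between calls to the robot, and variables do not carry over. Pictures are saved under pics/ and viewed, and the job is handed in when it is done.

```bash
ls; mkdir -p pics; python3 - <<'E'
from cell import manip
import cv2
print(manip.observe())
for c in ["side","top","wrist"]:
    im=manip.grab_frame(c); cv2.imwrite(f"pics/a_{c}.png",im[:,:,::-1])
    print(c,manip.camera_info(c))
E
```

```text
pics
{'time_s': 0.0, 'joint_positions': array([-1.02592074e+00,  3.59432977e-01,  1.10421985e-02, -3.37991708e-04,
       -1.22409376e+00, -2.88082759e-01]), 'qd': array([-0.0003535 , -0.00028405, -0.00189024,  0.00250511,  0.0002891 ,
        0.00085186]), 'joint_torque': array([-2.72947591e-04, -5.83316839e+01,  2.93412977e+01,  6.93670034e+00,
       -6.15606696e-03, -2.05925363e-05]), 'ee_pos': array([ 0.17127047, -0.65240747,  0.23032881]), 'orientation': array([ 4.02032151e-01, -3.11536558e+00, -2.62675662e-03]), 'contact_force': array([ 0.17984198, -1.05862959, -0.88287847]), 'ft_torque': array([-0.03835392, -0.0324664 ,  0.04598873]), 'gripper_width': 0.08495600455760481}
side {'fx': 393.09886636297756, 'fy': 393.09886636297756, 'cx': 281.35230192374513, 'cy': 211.44936458487743, 'k1': -0.025902175511103884, 'R': array([[-0.99710157, -0.0760697 ,  0.00136698],
       [-0.04920978,  0.63111767, -0.77412459],
       [ 0.0580247 , -0.77194811, -0.63303179]]), 't': array([0.51048912, 0.14544283, 1.17061876])}
top {'fx': 528.3572132829424, 'fy': 528.3572132829424, 'cx': 284.70669794703406, 'cy': 215.65000733221328, 'k1': -0.05909132113528822, 'R': array([[-0.02067103, -0.99974589, -0.00899296],
       [-0.99616967,  0.02135981, -0.08479238],
       [ 0.08496292,  0.00720577, -0.99635806]]), 't': array([-0.01356181,  0.52321723,  1.29193994])}
wrist {'fx': 312.10028700293606, 'fy': 312.10028700293606, 'cx': 274.4274640231642, 'cy': 208.23451649393868, 'k1': -0.02853136251891783, 'R': array([[-2.52981877e-01,  9.67470856e-01, -5.58914980e-04],
       [ 9.30249629e-01,  2.43407599e-01,  2.74569424e-01],
       [ 2.65773960e-01,  6.89411579e-02, -9.61567116e-01]]), 't': array([ 0.67598629, -0.03592616,  0.3780589 ])}
```

View pics/a_side.png

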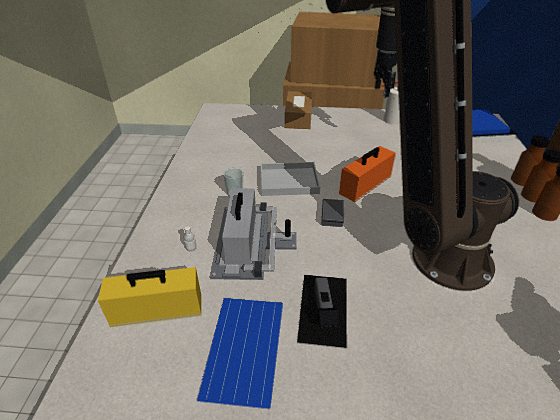

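View pics/a_top.png

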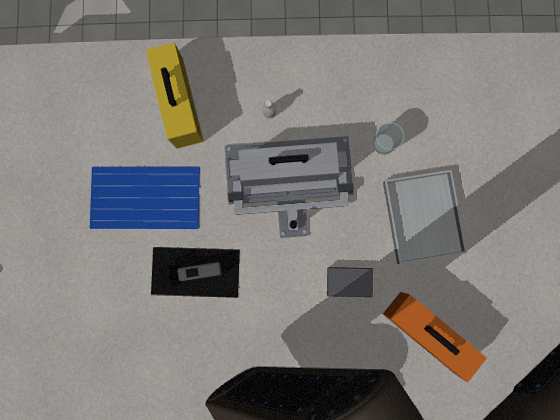

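View pics/a_wrist.png

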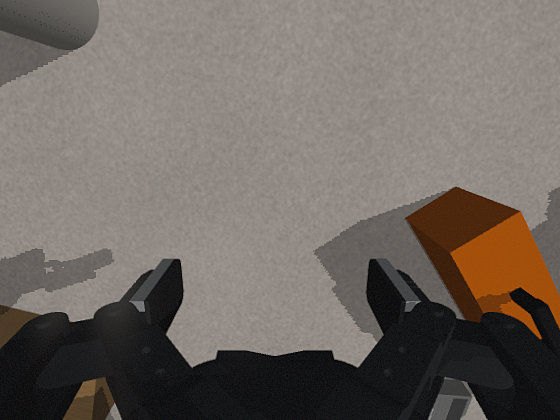

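```bash
cat > h.py <<'E'
import numpy as np, cv2
from scipy.spatial.transform import Rotation as R_
from cell import manip
def ray(ci,px):
    K=np.array([[ci['fx'],0,ci['cx']],[0,ci['fy'],ci['cy']],[0,0,1]])
    p=cv2.undistortPoints(np.array(px,float).reshape(-1,1,2),K,np.array([ci['k1'],0,0,0.]))[:,0]
    d=np.c_[p,np.ones(len(p))]@ci['R']
    return -ci['R'].T@ci['t'],d
def onz(ci,px,z):
    c,d=ray(ci,px); s=(z-c[2])/d[:,2]
    return c+s[:,None]*d
def proj(ci,X):
    K=np.array([[ci['fx'],0,ci['cx']],[0,ci['fy'],ci['cy']],[0,0,1]])
    return cv2.projectPoints(np.array(X,float).reshape(-1,1,3),cv2.Rodrigues(ci['R'])[0],ci['t'],K,np.array([ci['k1'],0,0,0.]))[0][:,0]
def snap(c,name,crop=None,scale=1):
    ci=manip.camera_info(c); im=manip.grab_frame(c)
    save(im,name,crop,scale); return im,ci
def save(im,name,crop=None,scale=1):
    if crop: im=im[crop[1]:crop[3],crop[0]:crop[2]]
    cv2.imwrite(f'pics/{name}.png',cv2.resize(im[:,:,::-1],None,fx=scale,fy=scale,interpolation=cv2.INTER_CUBIC))
def tool():
    o=manip.observe(); return o['ee_pos'],R_.from_rotvec(o['orientation']).as_matrix(),o
def go(target,yaw=None):
    """print shift (shares) in tool axes and turn share to get TCP to target; yaw = direction of tool y in world (mod pi)"""
    p,R,o=tool(); s=R.T@(np.array(target)-p)/0.25
    out=[f'{v:.3f}' for v in s]
    if yaw is not None:
        cur=np.arctan2(R[1,1],R[0,1]); d=(yaw-cur+np.pi/2)%np.pi-np.pi/2
        # tool z down: turn about tool z positive = world negative
        out.append(f'{-d/(np.pi/2):.3f}  (j6 {o["joint_positions"][5]:.2f})')
    print('rows:',' '.join(out),' dist',np.round(np.linalg.norm(s)*.25,3))
E
python3 - <<'E'
from h import *
im,ci=snap('top','b1',(80,120,280,320),4)
save(im,'b2',(210,120,480,320),2.9)
for t in ['mat','pad','tray','dock','lid','lid_handle','scanner','scanner_head','bolt_knob','slidebox','beaker','dropper','tin']:
    r=manip.masks_of('top',t)
    for q in r[:3]:
        m=q['mask']; pts=np.argwhere(m)[:,::-1].astype(np.float32)
        if len(pts)<5: continue
        rc=cv2.minAreaRect(pts)
        print(t,round(q['score'],2),np.round(rc[0],1),np.round(rc[1],1),round(rc[2],1), 'mean',pts.mean(0).round(1))
E
```

```text
mat 0.87 [144. 197.] [ 62. 108.] 90.0 mean [144.6 197.2]
mat 0.51 [289.9 187.8] [ 97.4 125.9] 85.9 mean [290.3 188.6]
pad 0.69 [194.8 271.5] [86.8 49.2] 1.5 mean [196.9 271.4]
tray 0.59 [424.4 216.5] [86.9 71. ] 80.0 mean [424.1 216.5]
tray 0.43 [388. 138.] [30. 30.] 90.0 mean [387.9 138. ]
dock 0.68 [289.7 188.2] [ 96.4 126. ] 85.5 mean [289.2 188.5]
dock 0.64 [387.7 138.6] [27.7 33.5] 26.6 mean [387.6 137.6]
lid 0.94 [174.4  95.4] [104.6  35.8] 75.4 mean [174.2  95.2]
lid 0.64 [288.2 164.1] [37.4 98.7] 85.2 mean [287.9 164. ]
lid 0.62 [434.3 336. ] [109.1  33.6] 38.9 mean [434.5 336.1]
lid_handle 0.74 [173.8  95.4] [103.7  35.4] 76.4 mean [174.   95.3]
lid_handle 0.71 [434.2 335.9] [110.1  33.9] 39.8 mean [434.2 335.8]
lid_handle 0.59 [288.3 164.3] [37.4 98.8] 85.6 mean [288.  164.1]
scanner 0.87 [191.2 272.3] [20.7 63.5] 80.5 mean [188.2 272.8]
scanner_head 0.8 [169.6 275.7] [21.1 19.2] 82.4 mean [169.4 275.7]
bolt_knob 0.77 [290.8 203.2] [ 53.9 115.3] 86.2 mean [291.4 204.3]
bolt_knob 0.34 [195.  271.9] [86.3 48.1] 1.6 mean [197.6 271.3]
slidebox 0.83 [349.5 282. ] [30. 45.] 90.0 mean [349.5 281.8]
slidebox 0.52 [144. 197.] [ 62. 108.] 90.0 mean [144.6 197.2]
beaker 0.68 [388.5 137.5] [31. 31.] 90.0 mean [388.1 137.6]
dropper 0.46 [268.5 108.5] [17. 11.] 90.0 mean [268.5 108.9]
tin 0.77 [288.6 173.5] [ 36.5 117.3] 85.3 mean [288.1 180.8]
```

View pics/b1.png

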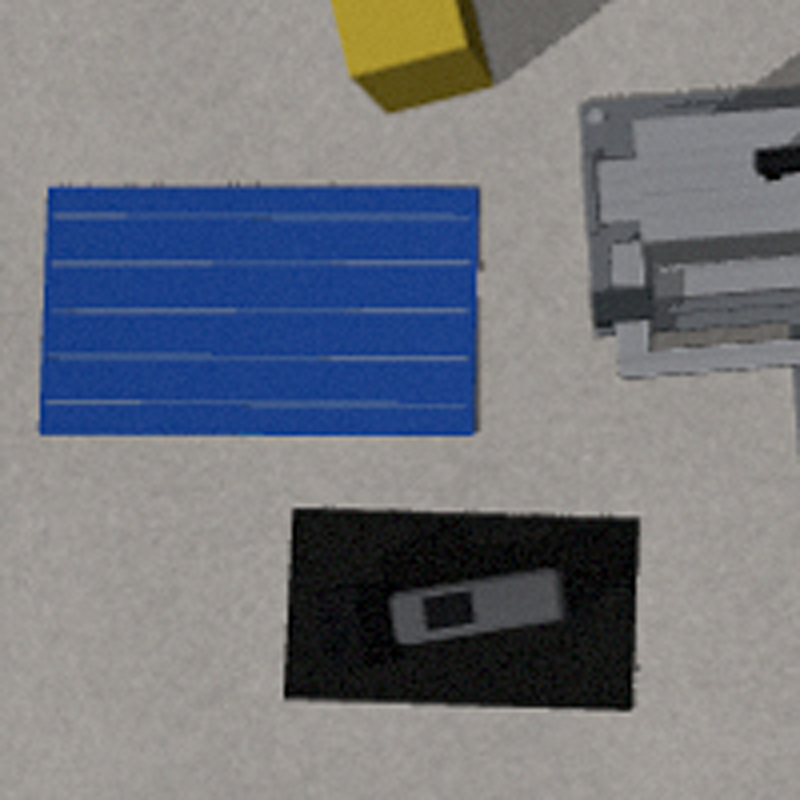

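View pics/b2.png

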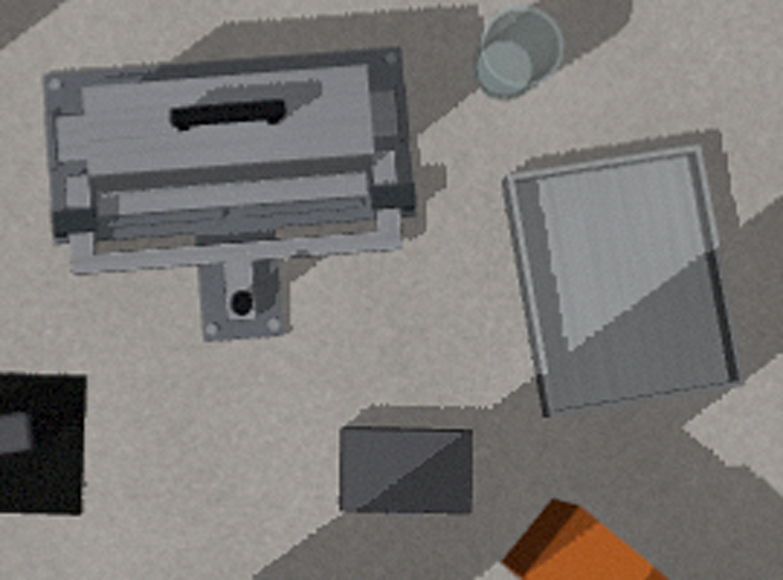

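```bash
python3 - <<'E'
from h import *
ci=manip.camera_info('top')
def A(p,z,b=1):
    p=np.array(p,float)
    p=p/4+[80,120] if b==1 else p/2.9+[210,120]
    p-=0.4
    X=onz(ci,p,z); print(np.round(X[:,:2],4).tolist(),'mean',X.mean(0).round(4),'sides',[round(float(np.linalg.norm(X[i]-X[i-1])),4) for i in range(len(X))]); return X
print('pad');A([(292,508),(639,517),(632,710),(284,697)],.003)
print('mat');A([(47,186),(479,186),(475,435),(39,435)],.003)
print('scan');A([(390,595),(558,570),(565,617),(402,645)],.047)
print('docktop');d=A([(44,75),(401,47)],.008,2);print(np.degrees(np.arctan2(*(d[0]-d[1])[:2])))
print('tongue');A([(205,341),(290,333)],.008,2)
print('knob');A([(242,303)],.085,2)
print('handle');A([(172,112),(285,104)],.157,2)
print('tray');A([(505,178),(700,147),(738,380),(546,416)],.03,2)
print('slidebox');A([(340,429),(472,429),(472,513),(340,513)],.03,2)
E
```

```text
pad
[[0.4531, 0.3109], [0.4432, 0.0913], [0.3229, 0.0974], [0.3347, 0.3163]] mean [0.3885 0.204  0.003 ] sides [0.1186, 0.2198, 0.1205, 0.2192]
mat
[[0.6631, 0.4707], [0.656, 0.1908], [0.4969, 0.1943], [0.5027, 0.4739]] mean [0.5797 0.3324 0.003 ] sides [0.1605, 0.2799, 0.1592, 0.2796]
scan
[[0.3977, 0.2395], [0.411, 0.1368], [0.3825, 0.1329], [0.3674, 0.2323]] mean [0.3896 0.1854 0.047 ] sides [0.0312, 0.1035, 0.0287, 0.1006]
docktop
[[0.7069, 0.1246], [0.7248, -0.1897]] mean [ 0.7159 -0.0326  0.008 ] sides [0.3149, 0.3149]
-3.267070655509625
tongue
[[0.4701, -0.0123], [0.4755, -0.0859]] mean [ 0.4728 -0.0491  0.008 ] sides [0.0738, 0.0738]
knob
[[0.497, -0.0443]] mean [ 0.497  -0.0443  0.085 ] sides [0.0]
handle
[[0.642, 0.0074], [0.6463, -0.0806]] mean [ 0.6441 -0.0366  0.157 ] sides [0.088, 0.088]
tray
[[0.6034, -0.2727], [0.627, -0.4425], [0.426, -0.4655], [0.3994, -0.3002]] mean [ 0.5139 -0.3702  0.03  ] sides [0.2059, 0.1714, 0.2023, 0.1675]
slidebox
[[0.3923, -0.1253], [0.3898, -0.237], [0.3193, -0.2347], [0.3218, -0.1234]] mean [ 0.3558 -0.1801  0.03  ] sides [0.0705, 0.1117, 0.0706, 0.1113]
```

```bash
cat > g.py <<'E'
import sys
from h import *
a=[float(v) for v in sys.argv[1:]]
go(a[:3],np.radians(a[3]) if len(a)>3 else None)
E
python3 - <<'E'
from h import *
p,R,o=tool(); print(R.round(3),o['joint_positions'].round(2))
E
python3 g.py 0.497 -0.0443 0.2 93.3
```

```text
[[-0.967 -0.254  0.   ]
 [-0.254  0.967 -0.   ]
 [-0.    -0.    -1.   ]] [-1.03  0.36  0.01 -0.   -1.22 -0.29]
rows: -1.878 2.024 0.125 0.127  (j6 -0.29)  dist 0.691
```

```bash
python3 -m crank '-0.15 0.17 0 0; -0.3 0.34 0 0; -0.46 0.5 0 0; -0.62 0.66 0 0; -0.77 0.82 0 0; -0.93 1 0 0;-0.93 1 0 0' 0 ; python3 g.py 0.497 -0.0443 0.2 93.3
```

```text
time_s: 1.72
ee_pos: [0.3345, -0.3492, 0.232]
orientation: [-0.41, 3.113, -0.001]
contact_force: [0.5, -0.2, 0.6]
gripper_width: 0.0853
rows: -0.943 1.010 0.129 0.130  (j6 -0.91)  dist 0.347
```

```bash
python3 -m crank '-0.15 0.17 0 0; -0.3 0.34 0 0.04; -0.46 0.5 0 0.08; -0.62 0.66 0 0.127; -0.77 0.82 0 0.127; -0.93 1 0 0.127;-0.93 1 0 0.127' 0 ; python3 g.py 0.497 -0.0443 0.2 93.3
```

```text
time_s: 2.6
ee_pos: [0.4959, -0.0488, 0.2311]
orientation: [0.095, -3.14, 0.0]
contact_force: [-0.8, -0.5, -0.3]
gripper_width: 0.0855
rows: -0.006 0.018 0.124 0.002  (j6 -1.81)  dist 0.031
```

```bash
python3 - <<'E'
from h import *
im,ci=snap('wrist','c1')
print(proj(ci,[[.497,-.0443,.085],[.497,-.0443,.06],[.644,-.0366,.157]]))
E
```

```text
[[280.69830124 196.54093343]
 [280.2786136  190.74332843]
 [279.8823661  380.94479567]]
```

View pics/c1.png

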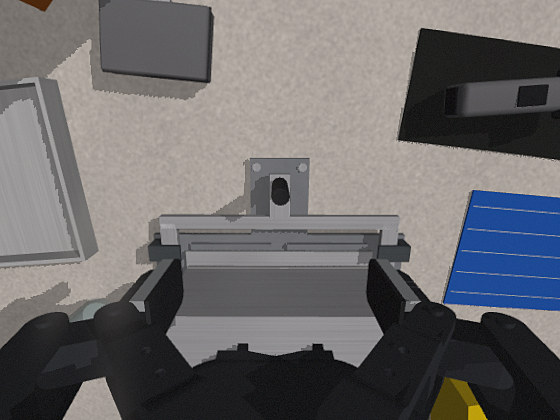

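```bash
python3 -m crank '0 0.018 0.2 0; 0 0.018 0.4 0; 0 0.018 0.55 0; 0 0.018 0.65 0; 0 0.018 0.72 0; 0 0.018 0.74 0; 0 0.018 0.74 0' 0 && python3 -m crank '0 0 0 0;0 0 0 0;0 0 0 0;0 0 0 0;0 0 0 0;0 0 0 0;0 0 0 0' 1
```

```text
time_s: 3.52
ee_pos: [0.4939, -0.0475, 0.0465]
orientation: [0.088, -3.14, 0.0]
contact_force: [0.4, -0.8, 0.4]
gripper_width: 0.0857
time_s: 4.4
ee_pos: [0.4959, -0.0437, 0.047]
orientation: [-0.091, 3.136, 0.005]
contact_force: [-2.0, 20.0, 4.0]
gripper_width: 0.0166
```

```bash
python3 - <<'E'
from h import *
im,ci=snap('wrist','c2')
p,R,o=tool(); print(p,R.round(3),o['contact_force'])
E
```

```text
[ 0.49581454 -0.04368246  0.04702567] [[-0.998 -0.058  0.004]
 [-0.058  0.998  0.003]
 [-0.004  0.003 -1.   ]] [-1.67973574 18.39776312  2.97114336]
```

View pics/c2.png

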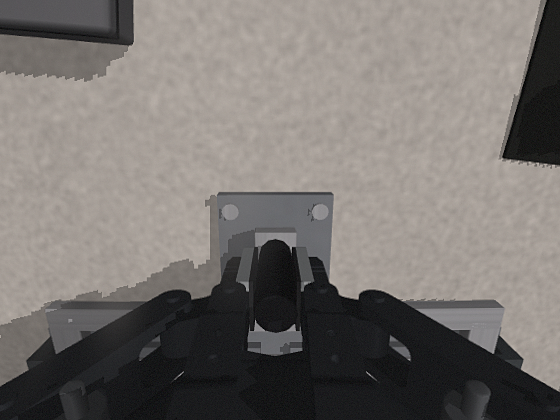

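```bash
python3 -m crank '0 0.012 0 0; -0.03 0.013 0 0; -0.06 0.013 0 0; -0.09 0.013 0 0; -0.12 0.013 0 0; -0.135 0.013 0 0; -0.135 0.013 0 0;-0.135 0.013 0 0'
```

```text
time_s: 5.45
ee_pos: [0.5244, -0.0418, 0.0469]
orientation: [0.089, -3.136, 0.001]
contact_force: [-13.7, 5.2, 18.5]
gripper_width: 0.0164
```

```bash
python3 -m crank '-0.01 0 0 0; -0.02 0 0 0; -0.03 0 0 0; -0.03 0 0 0'; python3 - <<'E'
from h import *
im,ci=snap('top','c3',(210,120,350,260),4)
E
```

```text
time_s: 5.95
ee_pos: [0.5253, -0.0419, 0.0462]
orientation: [0.088, -3.124, 0.002]
contact_force: [-33.4, 12.0, 36.9]
gripper_width: 0.0166
```

View pics/c3.png

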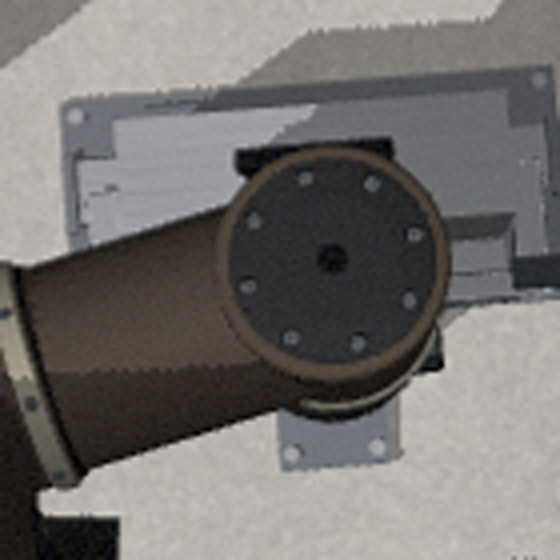

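```bash
python3 - <<'E'
from h import *
im,ci=snap('side','c4',(190,150,390,300),4)
im,ci=snap('wrist','c5')
E
```

```text
(no output)
```

View pics/c4.png

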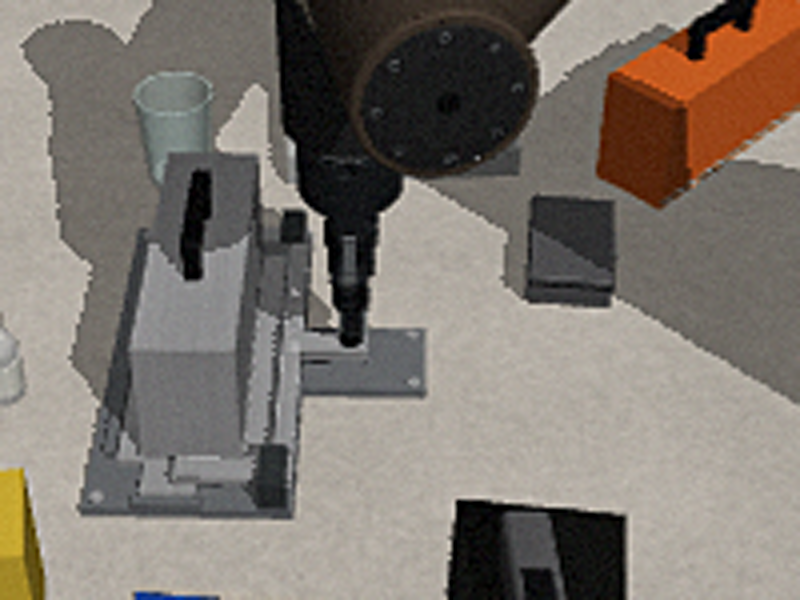

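View pics/c5.png

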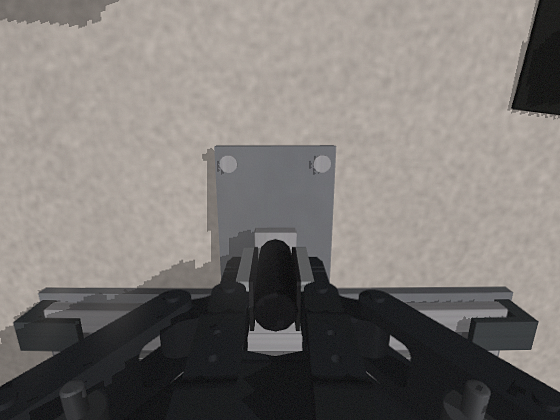

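```bash
python3 - <<'E'
from h import *
p,R,o=tool(); print(p,o['contact_force'])
ci=manip.camera_info('wrist')
t=onz(ci,[(276,145)],.008); e=onz(ci,[(276,230)],.026); k=onz(ci,[(275,240),(275,330)],.085)
print(t,e,k)
# crossbar near edge, guides
print(onz(ci,[(276,289),(60,289)],.026), onz(ci,[(50,320)],.033))
u=np.array([.998,.057]); 
for q in (t[0],e[0],k[0],k[1]): print((q[:2]-[.642,-.037])@u)
E
```

```text
[ 0.52531279 -0.04184401  0.04617969] [-33.38994325  12.36537804  37.51923108]
[[ 0.46936443 -0.04539303  0.008     ]] [[ 0.51461967 -0.04286961  0.026     ]] [[ 0.49811298 -0.04429528  0.085     ]
 [ 0.53574365 -0.04219369  0.085     ]]
[[ 0.55117129 -0.04079702  0.026     ]
 [ 0.55925191 -0.16966317  0.026     ]] [[ 0.57610446 -0.1733598   0.033     ]]
-0.17276870623999518
-0.12746013792453648
-0.14401507935764873
-0.10633987834335237
```

```bash
python3 - <<'E'
from h import *
p,R,o=tool()
ci=manip.camera_info('wrist')
c=-ci['R'].T@ci['t']
off=R.T@(c-p); Rc=ci['R']@R
p2=np.array([0.49581454,-0.04368246,0.04702567]);R2=np.array([[-0.998,-0.058,0.004],[-0.058,0.998,0.003],[-0.004,0.003,-1.]])
c2=dict(ci); c2['R']=Rc@R2.T; c2['t']=-c2['R']@(p2+R2@off)
a=cv2.imread('pics/c2.png',0);b=cv2.imread('pics/c5.png',0)
for im in(a,b): 
    print(im[180:205,265:285].mean(1).round() if im is a else im[135:155,265:285].mean(1).round())
    print(im[222:242,262:268].mean(1).round())
t=onz(c2,[(276,193)],.008)[0]; e=onz(c2,[(276,230)],.026)[0]
print(t,e,e-t); t=onz(ci,[(276,145)],.008)[0]; e=onz(ci,[(276,230)],.026)[0]; print(t,e,e-t)
E
```

```text
[162. 162. 162. 163. 163. 162. 161. 160. 159. 161. 165. 155.  80.  65.
  77. 104. 109. 108. 108. 107. 107. 107. 107. 107. 107.]
[106. 106. 106. 106. 106.  98.  85.  88.  90.  89. 104. 140. 137. 137.
 136. 136. 137. 138. 137. 125.]
[169. 170. 169. 168. 167. 166. 166. 166. 169. 166. 110.  95. 112. 111.
 111. 111. 111. 111. 110. 110.]
[107. 108. 108. 107. 108. 104.  86.  89.  92.  90. 107. 143. 142. 141.
 140. 141. 141. 142. 142. 128.]
[ 0.46855701 -0.04542431  0.008     ] [ 0.48543503 -0.04453881  0.026     ] [0.01687802 0.0008855  0.018     ]
[ 0.46936443 -0.04539303  0.008     ] [ 0.51461967 -0.04286961  0.026     ] [0.04525524 0.00252343 0.018     ]
```

```bash
python3 -m crank '0.02 0 -0.01 0; 0.02 0 -0.01 0;0.02 0 -0.02 0; 0.02 0 -0.02 0'; python3 -m crank '0 0 -0.01 0; 0 0 -0.01 0;0 0 -0.02 0; 0 0 -0.02 0'
```

```text
time_s: 6.6
ee_pos: [0.5248, -0.0417, 0.0469]
orientation: [0.086, -3.13, 0.0]
contact_force: [-1.5, 3.1, -30.3]
gripper_width: 0.0163
time_s: 7.1
ee_pos: [0.521, -0.042, 0.048]
orientation: [0.082, -3.122, 0.0]
contact_force: [-1.2, 2.8, -57.9]
gripper_width: 0.0164
```

```bash
python3 -m crank '0 0 0 0; 0 0 0 0; 0 0 0 0;0 0 0 0' 0; python3 - <<'E'
from h import *
snap('wrist','c6'); print(tool()[0])
E
```

```text
time_s: 7.6
ee_pos: [0.5308, -0.0412, 0.0574]
orientation: [-0.09, 3.138, 0.001]
contact_force: [-1.1, -0.5, 0.7]
gripper_width: 0.0849
[ 0.53057627 -0.04123892  0.0571976 ]
```

View pics/c6.png

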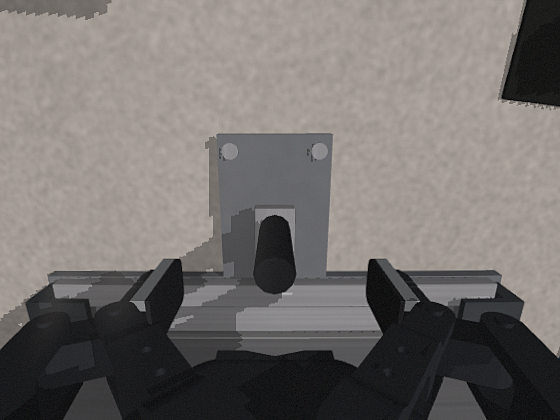

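```bash
python3 - <<'E'
from h import *
ci=manip.camera_info('wrist')
t=onz(ci,[(276,134)],.008)[0]; e=onz(ci,[(276,207)],.026)[0]; k=onz(ci,[(274,274)],.085)[0]
print(t,e,e-t,k); print(proj(ci,[[tool()[0][0],tool()[0][1],z] for z in (.057,.076,.085)]))
E
```

```text
[ 0.46965853 -0.04504649  0.008     ] [ 0.51008138 -0.04276866  0.026     ] [0.04042285 0.00227783 0.018     ] [ 0.52190242 -0.04309813  0.085     ]
[[276.88212941 263.06367552]
 [277.13597962 282.04582805]
 [277.28064414 292.87578569]]
```

```bash
python3 -m crank '0.036 -0.006 0.0 0; 0.036 -0.006 0.04 0;0.036 -0.006 0.04 0;0.036 -0.006 0.04 0' 0;python3 -m crank '0 0 0 0;0 0 0 0;0 0 0 0;0 0 0 0;0 0 0 0;0 0 0 0' 1;  python3 -m crank '-0.01 0 0 0; -0.02 0 0 0;-0.02 0 0 0;-0.02 0 0 0';  python3 -m crank '-0.01 0 0 0; -0.02 0 0 0;-0.02 0 0 0;-0.02 0 0 0'
```

```text
time_s: 8.15
ee_pos: [0.5211, -0.0434, 0.0461]
orientation: [0.09, -3.14, 0.0]
contact_force: [0.1, 0.0, -0.0]
gripper_width: 0.0855
time_s: 8.9
ee_pos: [0.5216, -0.042, 0.0466]
orientation: [-0.09, 3.139, 0.002]
contact_force: [-1.0, 9.0, 2.6]
gripper_width: 0.0163
time_s: 9.4
ee_pos: [0.5256, -0.0418, 0.0466]
orientation: [0.09, -3.14, -0.002]
contact_force: [-4.7, 9.8, 6.0]
gripper_width: 0.0166
time_s: 9.9
ee_pos: [0.5257, -0.0419, 0.0464]
orientation: [0.088, -3.132, -0.002]
contact_force: [-22.3, 16.6, 22.4]
gripper_width: 0.0166
```

```bash
python3 -m crank '0.012 0 0 0;0.012 0 0 0;0.012 0 0 0' ; python3 -m crank '0 0 0 0;0 0 0 0; 0 0 0 0;0 0 0 0' 0; python3 -m crank '0 0 -0.25 0; 0 0 -0.5 0; 0.1 0 -0.7 0; 0.3 0.2 -0.9 0;0.5 0.4 -0.9 0; 0.7 0.6 -0.9 0;0.7 0.8 -0.9 0;0.7 0.8 -0.9 0' 0; python3 - <<'E'
from h import *
snap('wrist','d1'); im,ci=snap('top','d2',(210,120,370,250),5); print(tool()[0])
E
```

```text
time_s: 10.28
ee_pos: [0.5256, -0.0418, 0.0465]
orientation: [0.09, -3.137, -0.002]
contact_force: [-12.3, 12.2, 12.9]
gripper_width: 0.0165
time_s: 10.78
ee_pos: [0.528, -0.0431, 0.0462]
orientation: [0.09, -3.14, 0.0]
contact_force: [0.8, 1.0, 0.1]
gripper_width: 0.085
time_s: 11.78
ee_pos: [0.3405, 0.149, 0.272]
orientation: [-0.097, 3.139, 0.003]
contact_force: [0.7, 0.4, -0.1]
gripper_width: 0.0852
[0.34111485 0.14831525 0.27161514]
```

View pics/d1.png

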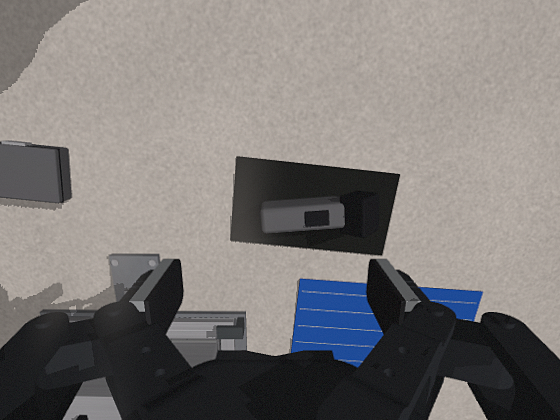

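View pics/d2.png

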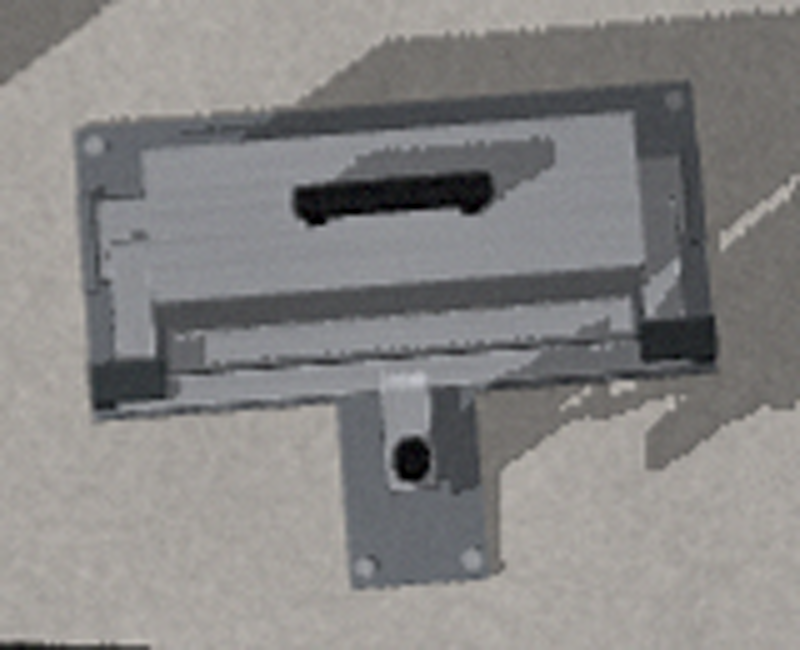

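```bash
python3 - <<'E'
from h import *
ci=manip.camera_info('top')
u=np.array([.998,.057]); 
def A(p,s,z):
    X=onz(ci,np.array([p])/s+[210,120]-0.4,z)[0]; print(X.round(4),((X[:2]-[.642,-.037])@u).round(4))
A((412,459),5,.085); A((242,303),2.9,.085)   # knob
A((410,490),5,.026); A((240,319),2.9,.026)   # fork end
A((95,420),5,.026); A((75,273),2.9,.026) # crossbar near left corner
A((135,235),5,.026); A((130,210),5,.026)
A((95,405),5,.033);A((55,236),2.9,.033)
import cv2
a=cv2.imread('pics/b2.png'); cv2.imwrite('pics/d3.png',cv2.resize(a[30:360,20:440],None,fx=1.8,fy=1.8))
E
```

```text
[ 0.5272 -0.0425  0.085 ] -0.1149
[ 0.497  -0.0443  0.085 ] -0.1451
[ 0.5173 -0.0416  0.026 ] -0.1247
[ 0.4875 -0.0428  0.026 ] -0.1546
[0.5556 0.1144 0.026 ] -0.0776
[0.5299 0.0976 0.026 ] -0.1042
[0.6483 0.0933 0.026 ] 0.0137
[0.6611 0.0957 0.026 ] 0.0266
[0.5623 0.1135 0.033 ] -0.071
[0.5613 0.1136 0.033 ] -0.0719
```

View pics/d3.png

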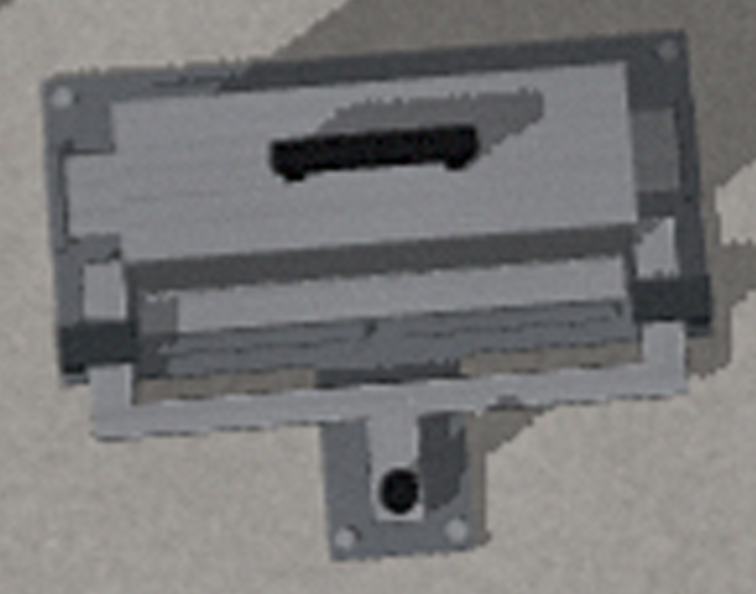

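```bash
python3 - <<'E'
import cv2,numpy as np
a=cv2.imread('pics/c5.png')[270:370,0:200];b=cv2.imread('pics/c6.png')[255:355,0:200]
cv2.imwrite('pics/d4.png',cv2.resize(np.vstack([a,b]),None,fx=3,fy=3))
E
```

```text
(no output)
```

View pics/d4.png

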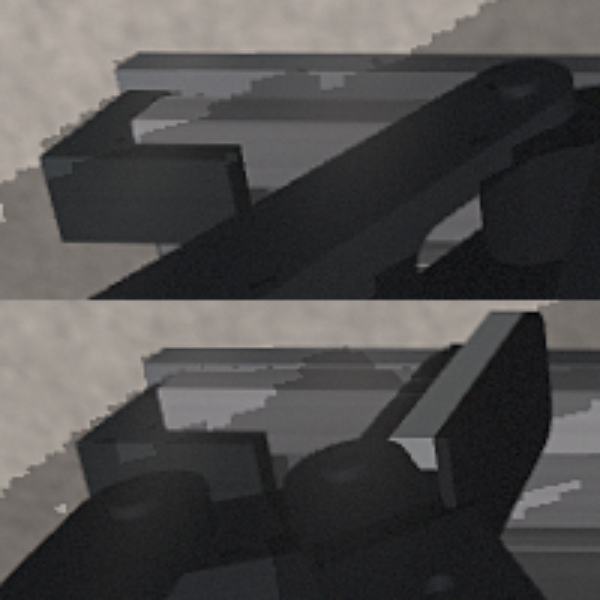

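```bash
python3 - <<'E'
from h import *
ci=manip.camera_info('top'); print(-ci['R'].T@ci['t'])
ci=manip.camera_info('side'); print(-ci['R'].T@ci['t'])
im=manip.grab_frame('top')
a=cv2.resize(im[170:215,218:258,::-1],None,fx=9,fy=9,interpolation=cv2.INTER_NEAREST)
b=cv2.resize(im[165:210,325:365,::-1],None,fx=9,fy=9,interpolation=cv2.INTER_NEAREST)
cv2.imwrite('pics/d5.png',np.hstack([a,b]))
snap('side','d6',(200,180,310,290),6)
E
```

```text
[ 0.4111658  -0.03404361  1.33147765]
[0.4482419  0.85069816 0.85293194]
```

View pics/d5.png

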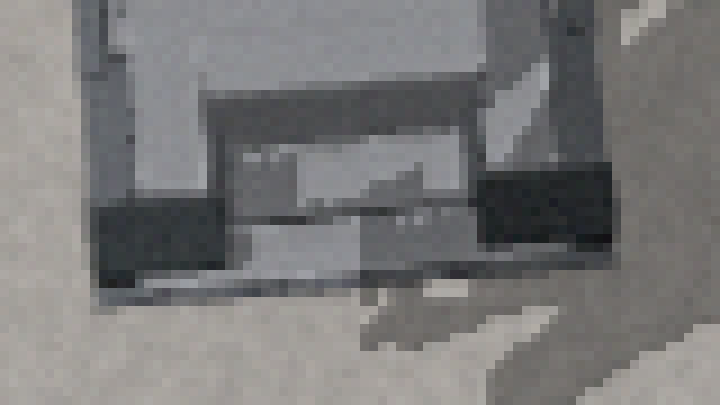

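View pics/d6.png

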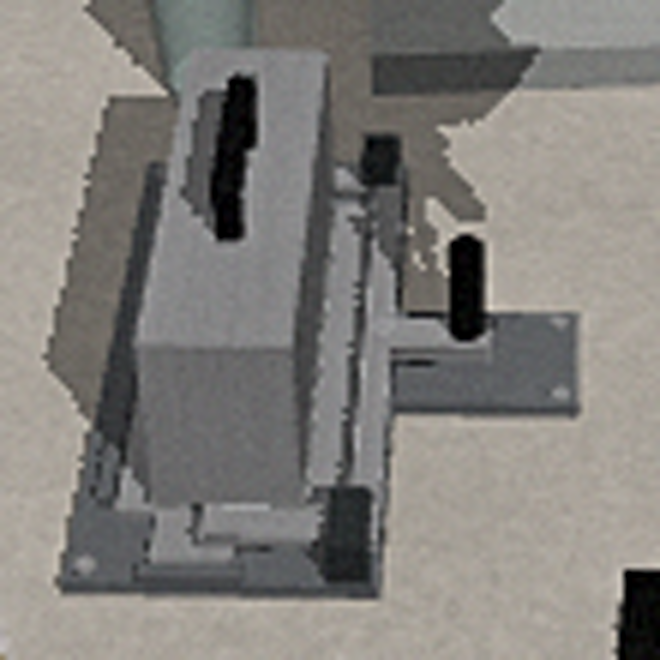

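```bash
python3 g.py 0.5257 -0.0425 0.22 93.3;  python3 -m crank '-0.2 -0.2 0 0;-0.4 -0.4 0 0; -0.6 -0.6 0.1 0; -0.7 -0.7 0.2 0; -0.7 -0.8 0.2 0;-0.7 -0.8 0.2 0; -0.7 -0.8 0.2 0' 0; python3 g.py 0.5257 -0.0425 0.046 93.3
```

```text
rows: -0.690 -0.799 0.205 0.001  (j6 -2.46)  dist 0.269
time_s: 12.85
ee_pos: [0.5278, -0.044, 0.2211]
orientation: [0.087, -3.14, 0.0]
contact_force: [-0.8, 0.4, 0.5]
gripper_width: 0.0854
rows: 0.008 0.007 0.700 -0.002  (j6 -1.80)  dist 0.175
```

```bash
python3 -m crank '0.008 0.008 0.2 0; 0.008 0.008 0.4 0; 0.008 0.008 0.55 0; 0.008 0.008 0.65 0; 0.008 0.008 0.7 0; 0.008 0.008 0.7 0' 0; python3 -m crank '0 0 0 0;0 0 0 0;0 0 0 0;0 0 0 0;0 0 0 0;0 0 0 0' 1;  python3 -m crank '0.03 0 0 0;0.06 0 0 0; 0.09 0 0 0; 0.11 0 0 0; 0.12 0 0 0;0.12 0 0 0'; python3 -m crank '0.008 0 0 0; 0.016 0 0 0; 0.016 0 0 0'; python3 -m crank '0.008 0 0 0; 0.016 0 0 0; 0.016 0 0 0'
```

```text
time_s: 13.6
ee_pos: [0.5258, -0.0407, 0.0463]
orientation: [0.091, -3.14, 0.0]
contact_force: [0.2, 0.6, -0.1]
gripper_width: 0.0852
time_s: 14.35
ee_pos: [0.5262, -0.0415, 0.0469]
orientation: [-0.09, 3.14, -0.001]
contact_force: [-0.0, -4.0, 6.3]
gripper_width: 0.0164
time_s: 15.1
ee_pos: [0.4967, -0.0432, 0.0469]
orientation: [-0.091, 3.139, -0.001]
contact_force: [1.5, -5.5, 4.3]
gripper_width: 0.017
time_s: 15.48
ee_pos: [0.4929, -0.0434, 0.0469]
orientation: [-0.091, 3.139, -0.001]
contact_force: [1.9, -5.5, 3.5]
gripper_width: 0.0168
time_s: 15.85
ee_pos: [0.4902, -0.0436, 0.0469]
orientation: [-0.091, 3.136, -0.001]
contact_force: [7.5, -8.0, -3.0]
gripper_width: 0.0165
```

```bash
python3 -m crank '-0.03 0 0 0;-0.06 0 0 0; -0.09 0 0 0; -0.12 0 0 0; -0.15 0 0 0;-0.16 0 0 0;-0.16 0 0 0'
```

```text
time_s: 16.73
ee_pos: [0.5261, -0.0416, 0.0468]
orientation: [0.089, -3.137, 0.001]
contact_force: [-8.7, -0.7, 13.8]
gripper_width: 0.0165
```

```bash
python3 -m crank '0.015 0 0 0;0.015 0 0 0;0.015 0 0 0;0.015 0 0 0' 0; python3 -m crank '0 0 -0.1 0;0 0 -0.25 0;0 0 -0.5 0; 0 0 -0.75 0; -0.1 0 -0.8 -0.1; -0.2 0 -0.8 -0.2; -0.3 0 -0.8 -0.3; -0.4 0 -0.8 -0.4' 0;  python3 -m crank '0 0 0 -0.1;0 0 0 -0.2;0 0 0 -0.3;0 0 0 -0.4; 0 0 0 -0.5;0 0 0 -0.6; 0 0 0 -0.6' 0; python3 g.py 0.643 -0.037 0.23 3.3;  python3 - <<'E'
from h import *
snap('wrist','e1')
E
```

```text
time_s: 17.23
ee_pos: [0.5243, -0.0411, 0.0462]
orientation: [-0.09, 3.14, 0.0]
contact_force: [-0.6, 1.0, 0.1]
gripper_width: 0.0853
time_s: 18.23
ee_pos: [0.6248, -0.0353, 0.2462]
orientation: [1.064, -2.956, -0.0]
contact_force: [0.6, 0.7, -0.1]
gripper_width: 0.0854
time_s: 19.1
ee_pos: [0.6239, -0.0354, 0.2461]
orientation: [2.283, -2.158, -0.0]
contact_force: [0.9, -0.2, 1.0]
gripper_width: 0.0854
rows: 0.011 -0.076 0.064 -0.001  (j6 -0.20)  dist 0.025
```

View pics/e1.png

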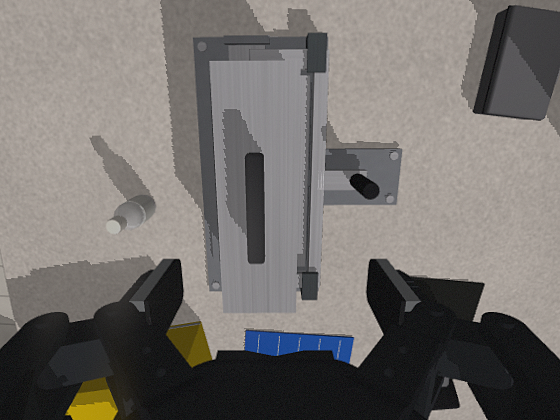

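```bash
python3 - <<'E'
from h import *
ci=manip.camera_info('wrist')
a=onz(ci,[(254,153),(257,264)],.157); print(a,a.mean(0),np.linalg.norm(a[0]-a[1]), np.degrees(np.arctan2(*(a[1]-a[0])[:2])))
b=onz(ci,[(214,60),(305,60),(296,312),(223,312)],.121);print(b,b.mean(0))
E
```

```text
[[ 0.64156183 -0.08157342  0.157     ]
 [ 0.63597686  0.00790661  0.157     ]] [ 0.63876934 -0.0368334   0.157     ] 0.08965415870475935 -3.5715336240309736
[[ 0.67801435 -0.14931705  0.121     ]
 [ 0.60599648 -0.15305024  0.121     ]
 [ 0.59672597  0.07571881  0.121     ]
 [ 0.6689665   0.0796007   0.121     ]] [ 0.63742582 -0.03676195  0.121     ]
```

```bash
python3 g.py 0.6395 -0.037 0.132 3.5; python3 -m crank '0.011 -0.062 0.1 0;0.011 -0.062 0.2 0;0.011 -0.062 0.3 0;0.011 -0.062 0.4 0;0.011 -0.062 0.44 0;0.011 -0.062 0.456 0;0.011 -0.062 0.456 0' 0;  python3 g.py 0.6395 -0.037 0.132 3.5; python3 - <<'E'
from h import *
snap('wrist','e2')
E
```

```text
rows: 0.010 -0.062 0.457 -0.005  (j6 -0.20)  dist 0.115
time_s: 20.02
ee_pos: [0.6401, -0.0372, 0.1329]
orientation: [-2.283, 2.157, -0.001]
contact_force: [0.1, 0.1, 0.1]
gripper_width: 0.0853
rows: -0.001 0.002 0.004 -0.003  (j6 -0.19)  dist 0.001
```

View pics/e2.png

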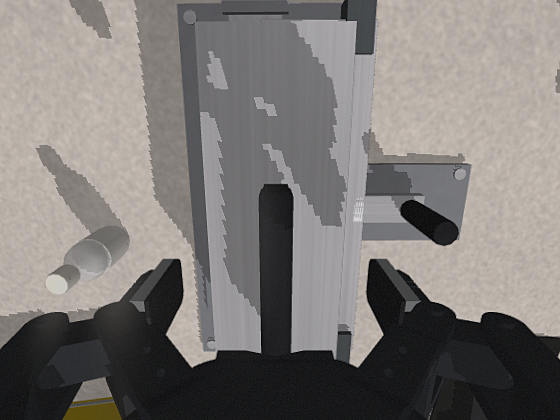

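Handle (260–293, from row 184) sits midway between the pads (182 and 368). Close and lift.

```bash
python3 -m crank '0 0 0 0;0 0 0 0;0 0 0 0;0 0 0 0;0 0 0 0;0 0 0 0;0 0 0 0;0 0 0 0' 1; python3 -m crank '0 0 -0.01 0;0 0 -0.03 0;0 0 -0.05 0;0 0 -0.07 0;0 0 -0.09 0; 0 0 -0.1 0'
```

```text
time_s: 21.08
ee_pos: [0.6397, -0.0373, 0.1325]
orientation: [-2.284, 2.157, -0.0]
contact_force: [-0.6, 0.2, 3.3]
gripper_width: 0.0131
time_s: 21.82
ee_pos: [0.6391, -0.0373, 0.1573]
orientation: [2.283, -2.157, -0.001]
contact_force: [-0.6, 1.3, -19.5]
gripper_width: 0.0125
```

```bash
python3 -m crank '0 0 -0.04 0;0 0 -0.08 0;0 0 -0.12 0;0 0 -0.17 0;0 0 -0.22 0; 0 0 -0.28 0;0 0 -0.36 0;0 0 -0.44 0'; python3 -m crank '0 0 -0.06 0;0 0 -0.12 0;0 0 -0.16 0;0 0 -0.17 0;0 0 -0.17 0'; python3 - <<'E'
from h import *
snap('wrist','e3');snap('side','e4',(150,60,350,290),2.6)
E
```

```text
time_s: 22.82
ee_pos: [0.6402, -0.0374, 0.2697]
orientation: [-2.283, 2.156, -0.003]
contact_force: [-0.1, 0.4, -1.9]
gripper_width: 0.0133
time_s: 23.45
ee_pos: [0.6395, -0.0372, 0.3094]
orientation: [2.284, -2.157, -0.001]
contact_force: [0.8, 1.3, -2.5]
gripper_width: 0.0131
```

View pics/e3.png

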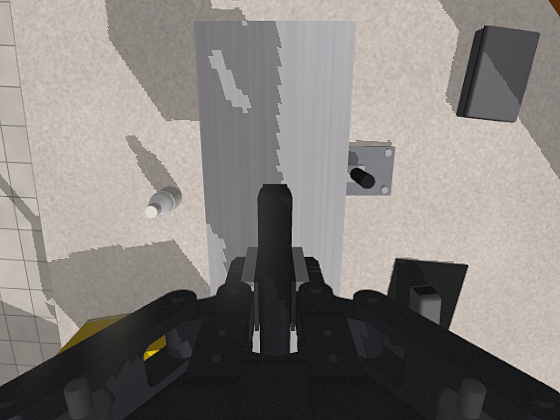

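View pics/e4.png

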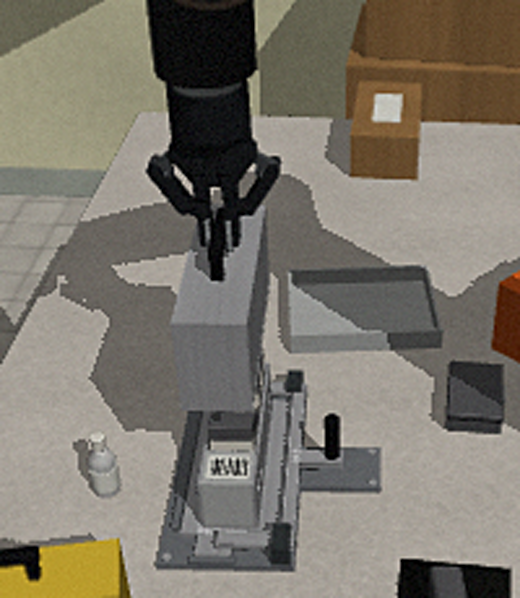

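```bash
python3 g.py 0.579 0.332 0.305 -1.3; python3 - <<'E'
from h import *
print(tool()[1].round(2))
E
```

```text
rows: -1.488 0.156 0.016 0.051  (j6 -0.19)  dist 0.374
[[ 0.06 -1.   -0.  ]
 [-1.   -0.06 -0.  ]
 [ 0.    0.   -1.  ]]
```

```bash
python3 -m crank '-0.06 0.007 0 0.01;-0.16 0.015 0 0.02;-0.28 0.03 0 0.03;-0.42 0.045 0 0.05;-0.56 0.06 0 0.05;-0.7 0.075 0 0.05;-0.82 0.09 0 0.05;-0.9 0.1 0 0.05'; python3 g.py 0.579 0.332 0.305 -1.3
```

```text
time_s: 24.55
ee_pos: [0.6013, 0.1871, 0.3092]
orientation: [2.198, -2.243, -0.0]
contact_force: [-0.8, 0.5, -2.1]
gripper_width: 0.0128
rows: -0.578 0.101 0.017 0.001  (j6 -0.63)  dist 0.147
```

```bash
python3 -m crank '-0.1 0.02 0 0;-0.22 0.04 0 0;-0.35 0.06 0.0 0;-0.46 0.08 0.0 0;-0.54 0.1 0.0 0;-0.57 0.1 0.0 0;-0.578 0.1 0 0;-0.578 0.1 0 0';python3 -m crank '0 0 0.1 0;0 0 0.22 0;0 0 0.35 0;0 0 0.48 0;0 0 0.58 0;0 0 0.66 0;0 0 0.7 0;0 0 0.71 0'; python3 g.py 0.579 0.332 0.1215 -1.3;  python3 - <<'E'
from h import *
snap('side','f1',(150,200,350,410),2.8)
E
```

```text
time_s: 25.55
ee_pos: [0.58, 0.3303, 0.3099]
orientation: [2.197, -2.245, 0.0]
contact_force: [-0.2, -0.8, -1.7]
gripper_width: 0.0127
time_s: 26.55
ee_pos: [0.58, 0.3304, 0.1322]
orientation: [2.197, -2.245, 0.0]
contact_force: [-0.3, -0.2, -2.3]
gripper_width: 0.0127
rows: -0.006 0.004 0.043 0.001  (j6 -0.83)  dist 0.011
```

View pics/f1.png

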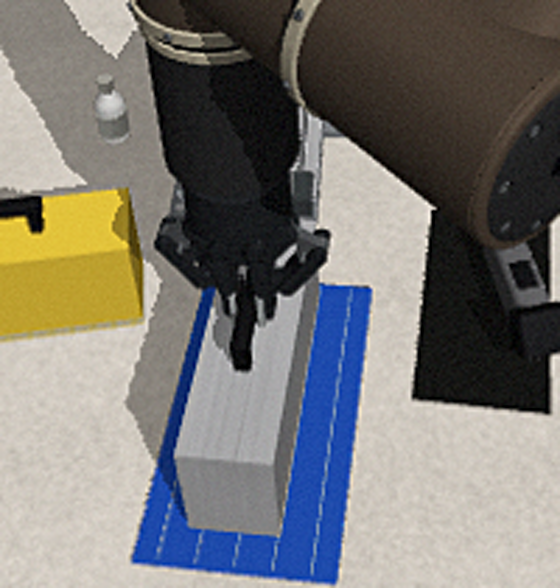

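```bash
python3 -m crank '0 0 0.02 0;0 0 0.035 0;0 0 0.045 0;0 0 0.05 0;0 0 0.05 0'
```

```text
time_s: 27.22
ee_pos: [0.5802, 0.331, 0.1215]
orientation: [-2.197, 2.243, -0.001]
contact_force: [-3.4, -2.2, 6.9]
gripper_width: 0.0134
```

Contact at the expected height; release and rise.

```bash
python3 -m crank '0 0 -0.005 0;0 0 -0.005 0;0 0 -0.005 0;0 0 -0.005 0;0 0 -0.005 0' 0; python3 -m crank '0 0 -0.1 0;0 0 -0.2 0;0 0 -0.35 0;0 0 -0.5 0;0 0 -0.65 0;0 0 -0.8 0;0 0 -0.8 0' 0; python3 - <<'E'
from h import *
snap('side','f2');im,ci=snap('top','f3',(80,120,360,320),2.8); snap('wrist','f4')
r=manip.masks_of('top','scanner'); 
for q in r[:2]:
    pts=np.argwhere(q['mask'])[:,::-1].astype(np.float32); print(q['score'],cv2.minAreaRect(pts))
E
```

```text
time_s: 27.85
ee_pos: [0.5799, 0.3309, 0.1209]
orientation: [2.198, -2.245, 0.0]
contact_force: [1.3, -0.0, -0.5]
gripper_width: 0.0854
time_s: 28.72
ee_pos: [0.581, 0.3315, 0.325]
orientation: [-2.194, 2.24, -0.001]
contact_force: [-1.4, 0.3, -0.8]
gripper_width: 0.0857
0.56 ((192.0294189453125, 286.6177062988281), (21.100597381591797, 63.301795959472656), 75.96376037597656)
0.23 ((268.7500305175781, 109.25001525878906), (16.970561981201172, 14.849241256713867), 45.0)
```

View pics/f2.png

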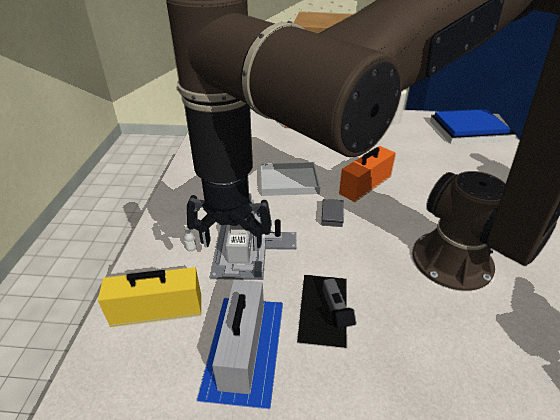

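View pics/f3.png

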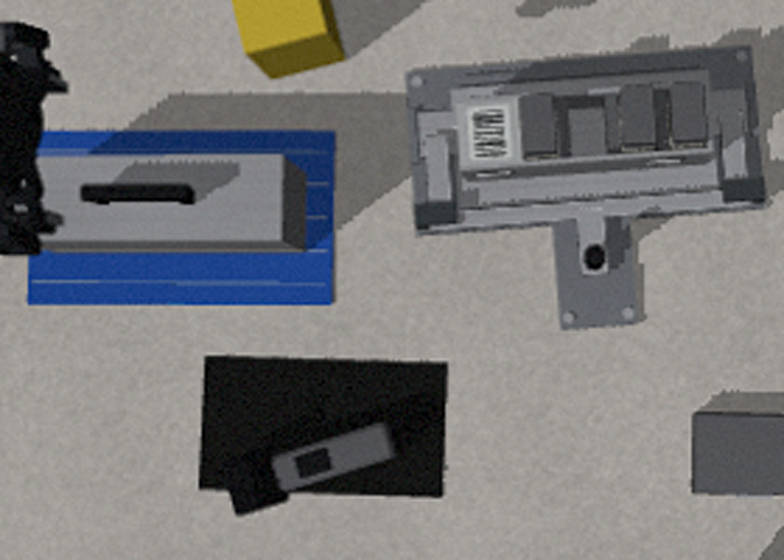

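View pics/f4.png

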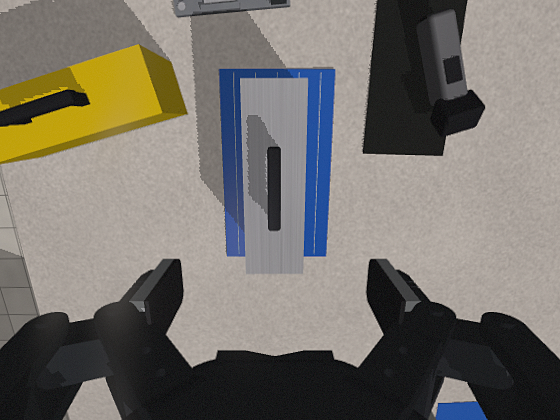

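```bash
python3 - <<'E'
from h import *
ct=manip.camera_info('top'); cw=manip.camera_info('wrist')
P=np.array([(272,460),(388,422),(396,456),(282,494)])/2.8+[80,120]-.3
a=onz(ct,P,.047); print(a,a.mean(0))
d=(a[0]+a[3]-a[1]-a[2])[:2]; print('yaw',np.degrees(np.arctan2(d[1],d[0])))
b=onz(cw,[(418,15),(450,12),(467,95),(432,105)],.047); print(b,b.mean(0))
d=(b[2]+b[3]-b[0]-b[1])[:2]; print('yaw',np.degrees(np.arctan2(d[1],d[0])))
h=onz(cw,[(432,123),(450,137),(484,105),(468,91)],.047);print('head',h,h.mean(0))
l=onz(ct,np.array([[488,134]])/2.8+[80,120]-.3,.082); print('label',l)
E
```

```text
[[0.35995064 0.24033121 0.047     ]
 [0.39088892 0.13908575 0.047     ]
 [0.36147204 0.13249256 0.047     ]
 [0.33054291 0.23182213 0.047     ]] [0.36071363 0.18593291 0.047     ]
yaw 107.14238880498786
[[0.40298954 0.14134326 0.047     ]
 [0.36439661 0.13826181 0.047     ]
 [0.33141904 0.23344722 0.047     ]
 [0.37549341 0.24514074 0.047     ]] [0.36857465 0.18954826 0.047     ]
yaw 106.90476312280119
head [[0.37309938 0.26752665 0.047     ]
 [0.34710096 0.28574306 0.047     ]
 [0.3073771  0.24589798 0.047     ]
 [0.33076454 0.2286184  0.047     ]] [0.33958549 0.25694652 0.047     ]
label [[0.63486163 0.0461642  0.082     ]]
```

```bash
python3 g.py 0.357 0.204 0.16 17; python3 -m crank '0.06 0.1 0 -0.05;0.14 0.24 0 -0.1;0.22 0.38 0.1 -0.15;0.31 0.53 0.2 -0.2;0.4 0.68 0.35 -0.2;0.48 0.82 0.5 -0.2;0.52 0.89 0.6 -0.2;0.52 0.89 0.65 -0.2' 0; python3 g.py 0.357 0.204 0.16 17;
```

```text
rows: 0.525 0.878 0.641 -0.202  (j6 -0.83)  dist 0.302
time_s: 29.92
ee_pos: [0.3531, 0.2042, 0.1571]
orientation: [2.521, -1.871, -0.0]
contact_force: [0.4, 1.0, 1.8]
gripper_width: 0.0853
rows: 0.005 -0.015 -0.011 -0.002  (j6 -0.72)  dist 0.005
```

```bash
python3 - <<'E'
from h import *
im,ci=snap('wrist','g1')
o=np.array([.357,.204,.047]); x=np.array([np.cos(np.radians(107)),np.sin(np.radians(107)),0]); y=np.array([-x[1],x[0],0])
print(proj(ci,[o,o-.075*x+.017*y,o-.075*x-.017*y,o+.035*x+.017*y,o+.035*x-.017*y]).round())
E
```

```text
[[270. 205.]
 [291. 112.]
 [247. 113.]
 [289. 244.]
 [250. 244.]]
```

View pics/g1.png

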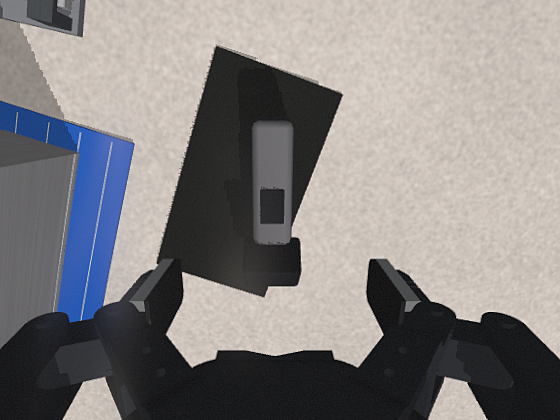

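```bash
python3 g.py 0.354 0.2065 0.018 17; python3 -m crank '-0.01 0 0.1 0;-0.01 0 0.22 0;-0.01 0 0.36 0;-0.01 0 0.46 0;-0.01 0 0.53 0;-0.01 0 0.55 0;-0.01 0 0.558 0;-0.01 0 0.558 0' 0; python3 g.py 0.354 0.2065 0.018 17
```

```text
rows: -0.007 -0.004 0.554 -0.002  (j6 -0.72)  dist 0.138
time_s: 30.98
ee_pos: [0.3544, 0.2086, 0.0195]
orientation: [-2.521, 1.873, -0.0]
contact_force: [-1.0, -0.5, 0.2]
gripper_width: 0.0853
rows: 0.008 0.004 0.006 -0.002  (j6 -0.72)  dist 0.003
```

```bash
python3 -m crank '0 0 0 0;0 0 0 0;0 0 0 0;0 0 0 0;0 0 0 0;0 0 0 0;0 0 0 0' 1;python3 -m crank '0 0 -0.04 0;0 0 -0.1 0;0 0 -0.2 0;0 0 -0.3 0;0 0 -0.4 0;0 0 -0.48 0; 0 0 -0.52 0;0 0 -0.52 0'; python3 - <<'E'
from h import *
im,ci=snap('wrist','g2'); im,ci=snap('side','g3',(220,180,420,330),4)
E
```

```text
time_s: 31.85
ee_pos: [0.3542, 0.2084, 0.0195]
orientation: [-2.522, 1.872, -0.0]
contact_force: [-1.1, -0.9, 6.0]
gripper_width: 0.0332
time_s: 32.85
ee_pos: [0.3539, 0.2081, 0.1494]
orientation: [-2.521, 1.873, 0.0]
contact_force: [0.8, 0.7, -2.6]
gripper_width: 0.0331
```

View pics/g2.png

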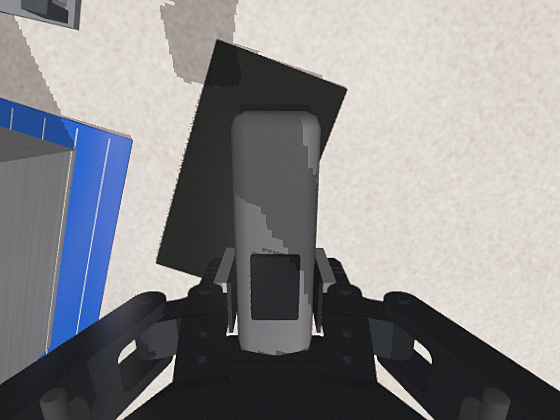

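View pics/g3.png

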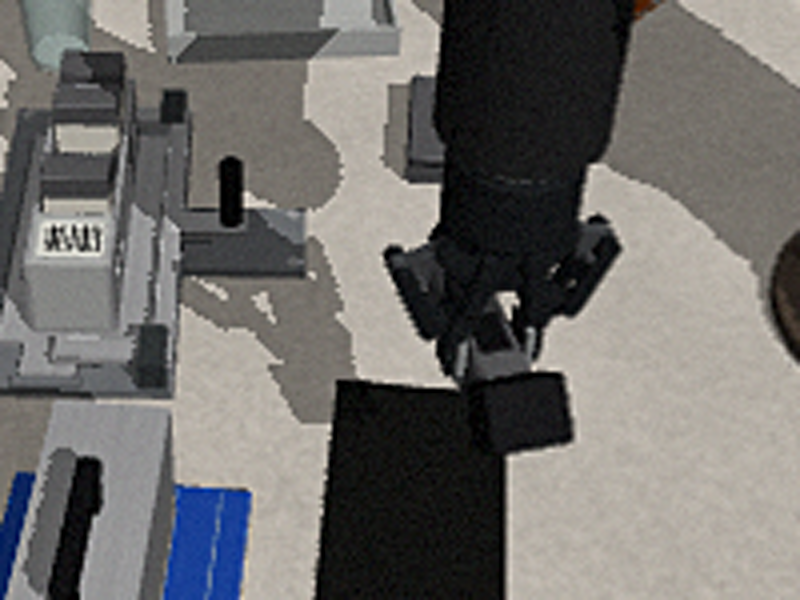

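```bash
python3 - <<'E'
from h import *
p,R,o=tool(); ci=manip.camera_info('wrist')
a=onz(ci,[(276.5,109),(276.5,113),(233,130),(321,130),(236,250),(318,250)],p[2]+.0275)
print(((a-p)@R).round(4)); print(R.round(3))
E
```

```text
[[ 0.0744  0.001  -0.0275]
 [ 0.073   0.001  -0.0275]
 [ 0.0672 -0.0147 -0.0275]
 [ 0.0671  0.017  -0.0275]
 [ 0.0204 -0.0152 -0.0275]
 [ 0.0204  0.0176 -0.0275]]
[[ 0.288 -0.957 -0.001]
 [-0.957 -0.288 -0.001]
 [ 0.     0.001 -1.   ]]
```

```bash
python3 - <<'E'
from h import *
l=onz(manip.camera_info('side'),[(238,239.5)],.082); print('label',l)
E
python3 g.py 0.5185 0.0105 0.2 106.7; python3 -m crank '0 0 -0.08 0.1;-0.03 -0.06 -0.16 0.2;-0.1 -0.12 -0.2 0.3;-0.18 -0.2 -0.2 0.4;-0.26 -0.28 -0.2 0.5;-0.32 -0.34 -0.2 0.6;-0.36 -0.4 -0.2 0.7;-0.4 -0.44 -0.2 0.8'; python3 g.py 0.5185 0.0105 0.133 106.7
```

```text
label [[0.63247873 0.04611275 0.082     ]]
rows: 0.945 -0.404 -0.206 -0.999  (j6 -0.72)  dist 0.262
time_s: 33.95
ee_pos: [0.4304, 0.3356, 0.1973]
orientation: [0.93, -2.998, 0.003]
contact_force: [-0.4, -0.3, -3.2]
gripper_width: 0.0329
rows: 0.445 -1.272 0.260 0.197  (j6 -1.99)  dist 0.343
```

```bash
python3 -m crank '0.03 -0.08 0 0.05;0.08 -0.22 0 0.1;0.12 -0.36 0 0.15;0.17 -0.5 0 0.197;0.22 -0.64 0 0.197;0.27 -0.78 0 0.197;0.32 -0.92 0 0.197;0.35 -1 0 0.197'; python3 g.py 0.5185 0.0105 0.133 106.7
```

```text
time_s: 34.95
ee_pos: [0.5007, 0.0785, 0.1976]
orientation: [0.464, -3.105, 0.001]
contact_force: [0.1, -0.1, -2.3]
gripper_width: 0.0324
rows: 0.011 -0.281 0.259 0.003  (j6 -1.82)  dist 0.095
```

```bash
python3 -m crank '0.0 -0.08 0 0.003;0 -0.16 0.0 0.003;0.01 -0.24 0.03 0.003;0.01 -0.28 0.08 0.003;0.01 -0.28 0.14 0.003;0.01 -0.28 0.2 0.003;0.01 -0.28 0.25 0.003;0.01 -0.28 0.258 0.003'; python3 g.py 0.5185 0.0105 0.133 106.7; python3 - <<'E'
from h import *
im,ci=snap('wrist','h1'); snap('top','h2',(180,110,360,250),4.4); snap('side','h3',(190,160,350,280),5)
E
```

```text
time_s: 35.95
ee_pos: [0.5186, 0.0129, 0.1333]
orientation: [0.459, -3.106, 0.001]
contact_force: [0.3, 0.4, -2.7]
gripper_width: 0.0329
rows: 0.003 -0.009 0.001 0.001  (j6 -1.68)  dist 0.002
```

View pics/h2.png

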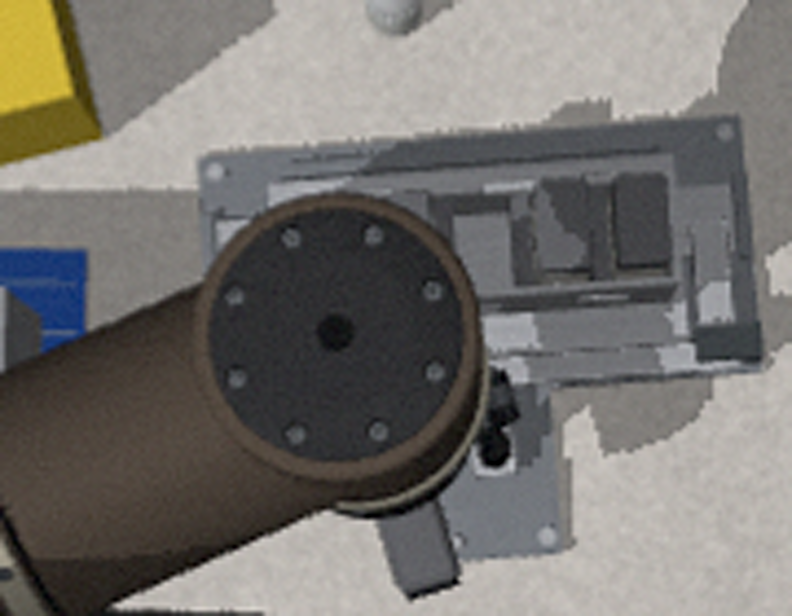

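View pics/h3.png

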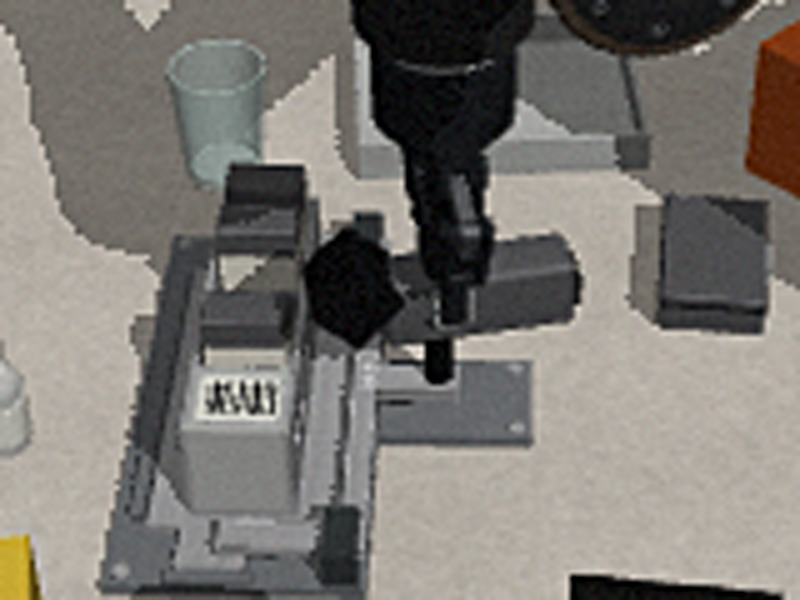

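View pics/h1.png

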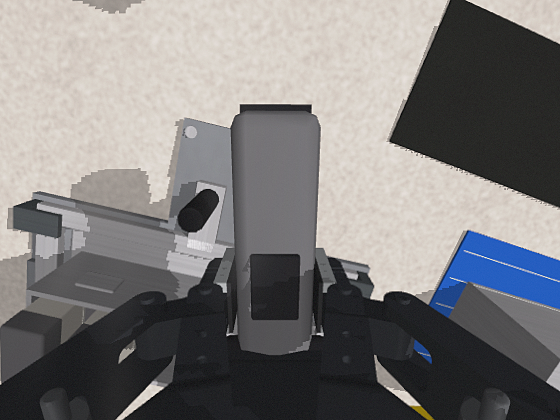

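```bash
python3 - <<'E'
from h import *
p,R,o=tool(); cs=manip.camera_info('side')
x=-R[:,0]; y=R[:,1]; z=-R[:,2]
org=p+.001*x+.001*y-.0165*z
S=lambda a,b,c: org+x*a+y*b+z*c
pts=[S(-.075,.017,.044),S(-.075,-.017,.044),S(-.075,.017,0),S(.035,.017,.044),S(.035,.017,0)]
print(((proj(cs,pts)-[190,160])*5).round())
W=S(.064,0,.022); d=(x-z)/np.sqrt(2)
for L in ([.635,.0455,.082],[.6325,.046,.082],[.6349,.0462,.082],[.6353,.0439,.082]):
    v=np.array(L)-W; print('along',v@d,'off x(vertical-ish)',v@((x+z)/np.sqrt(2)),'lat',v@y)
E
```

```text
[[579. 264.]
 [564. 226.]
 [576. 323.]
 [384. 291.]
 [386. 351.]]
along 0.080142120042771 off x(vertical-ish) -0.0024788868970581947 lat -0.0032015265758214705
along 0.07855124765357333 off x(vertical-ish) -0.004067866728421025 lat -0.0019997495013143467
along 0.08021757040584684 off x(vertical-ish) -0.0024033592907282096 lat -0.0025025252715352884
along 0.08001803752607566 off x(vertical-ish) -0.002603200010471308 lat -0.0048199053259550895
```

```bash
python3 - <<'E'
from h import *
p,R,o=tool(); cs=manip.camera_info('side')
im=manip.grab_frame('side')
x=-R[:,0]; y=R[:,1]; z=-R[:,2]
org=p+.001*x+.001*y-.0165*z
S=lambda a,b,c: org+x*a+y*b+z*c
c=[S(a,b,d) for d in(0,.044) for b in(-.017,.017) for a in(-.075,.035)]
q=((proj(cs,c)-[240,190])*8+4)
big=cv2.resize(im[190:260,240:320,::-1],None,fx=8,fy=8,interpolation=cv2.INTER_CUBIC)
big=np.clip(big.astype(int)*2,0,255).astype(np.uint8)
raw=big.copy()
for i in range(8):
    for j in range(i+1,8):
        if bin(i^j).count('1')==1: cv2.line(big,tuple(q[i].astype(int).tolist()),tuple(q[j].astype(int).tolist()),(0,0,255),1)
cv2.imwrite('pics/h4.png',big)
E
```

```text
(no output)
```

View pics/h4.png

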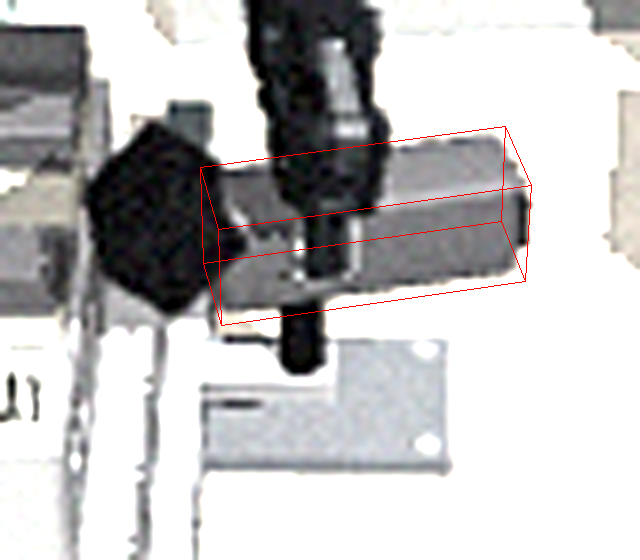

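```bash
python3 -m crank '0.004 -0.006 0.004 0;0.008 -0.012 0.008 0;0.008 -0.012 0.008 0;0.008 -0.012 0.008 0;0.008 -0.012 0.008 0;0.008 -0.012 0.008 0;0.008 -0.012 0.008 0;0.008 -0.012 0.008 0'; python3 -m crank '0 0 0 0;0 0 0 0;0 0 0 0;0 0 0 0;0 0 0 0;0 0 0 0;0 0 0 0;0 0 0 0'; python3 -m crank '0 0 0 0;0 0 0 0;0 0 0 0;0 0 0 0;0 0 0 0;0 0 0 0;0 0 0 0;0 0 0 0'; python3 - <<'E'
from h import *
p,R,o=tool(); x=-R[:,0]; y=R[:,1]; z=-R[:,2]
org=p+.001*x+.001*y-.0165*z; W=org+.064*x+.022*z;d=(x-z)/np.sqrt(2);v=np.array([.6345,.0455,.082])-W
print(v@d,v@((x+z)/np.sqrt(2)),v@y,o['qd'].round(4))
# pad target
E
python3 g.py 0.3885 0.204 0.15 90
```

```text
time_s: 37.15
ee_pos: [0.5182, 0.0092, 0.1325]
orientation: [0.459, -3.108, 0.0]
contact_force: [-0.1, -0.0, -2.0]
gripper_width: 0.0329
time_s: 38.15
ee_pos: [0.5182, 0.0092, 0.1325]
orientation: [0.458, -3.108, 0.0]
contact_force: [-0.1, 0.7, -2.3]
gripper_width: 0.0332
time_s: 39.15
ee_pos: [0.5182, 0.0092, 0.1326]
orientation: [-0.458, 3.108, 0.0]
contact_force: [-0.2, -0.2, -1.9]
gripper_width: 0.0332
0.0798230102788709 0.0005308991050763402 0.00015966236871532168 [-0.0008  0.0006  0.0014  0.0007  0.0001 -0.0008]
rows: 0.272 0.896 -0.070 0.186  (j6 -1.67)  dist 0.235
```

```bash
python3 -m crank '0 0 0 0;0 0 0 0;0 0 0 0;0 0 0 0;0 0 0 0;0 0 0 0;0 0 0 0;0 0 0 0'; python3 -m crank '0.0 0 -0.1 0;0.05 0.05 -0.25 0;0.1 0.15 -0.25 -0.1;0.15 0.3 -0.25 -0.2;0.2 0.45 -0.25 -0.3;0.25 0.6 -0.25 -0.4;0.27 0.75 -0.25 -0.5;0.27 0.85 -0.25 -0.6'; python3 g.py 0.3885 0.204 0.1 177.4
```

```text
time_s: 40.15
ee_pos: [0.5182, 0.0092, 0.1326]
orientation: [0.459, -3.108, 0.0]
contact_force: [0.3, 0.2, -2.4]
gripper_width: 0.033
time_s: 41.15
ee_pos: [0.3914, 0.1944, 0.1954]
orientation: [-1.827, 2.555, 0.001]
contact_force: [0.1, 0.0, -2.7]
gripper_width: 0.0328
rows: -0.032 0.023 0.382 -0.181  (j6 -1.24)  dist 0.096
```

```bash
python3 -m crank '-0.03 0.023 0 -0.1;-0.032 0.023 0.08 -0.18;-0.032 0.023 0.2 -0.18;-0.032 0.023 0.34 -0.18;-0.032 0.023 0.48 -0.18;-0.032 0.023 0.58 -0.18;-0.032 0.023 0.64 -0.18;-0.032 0.023 0.66 -0.18'; python3 g.py 0.3885 0.204 0.0195 177.4; python3 - <<'E'
from h import *
snap('side','i1',(260,250,380,370),5)
E
```

```text
time_s: 42.15
ee_pos: [0.3892, 0.2023, 0.0293]
orientation: [2.161, -2.278, 0.0]
contact_force: [0.5, 0.4, -2.2]
gripper_width: 0.0332
rows: -0.007 0.003 0.039 -0.005  (j6 -0.98)  dist 0.01
```

View pics/i1.png

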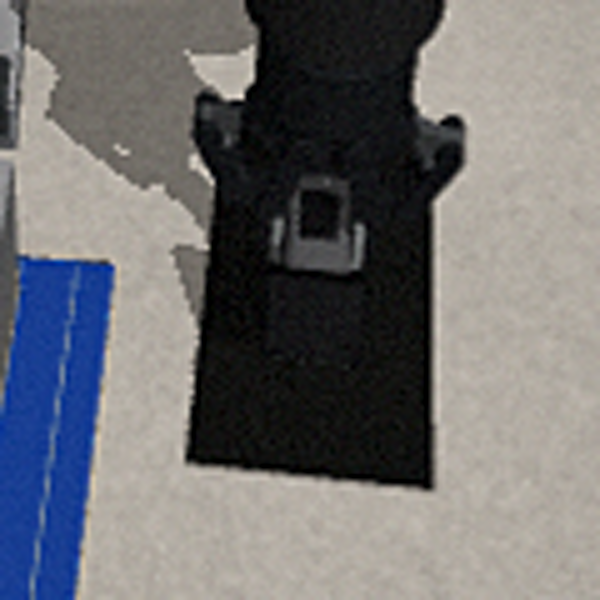

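```bash
python3 -m crank '-0.006 0 0.02 0;-0.006 0 0.035 0;-0.006 0 0.042 0;-0.006 0 0.042 0;-0.006 0 0.042 0'; python3 -m crank '0 0 0 0;0 0 0 0;0 0 0 0;0 0 0 0;0 0 0 0' 0;  python3 -m crank '0 0 -0.1 0;0 0 -0.25 0;0 0 -0.5 0;0 0 -0.75 0;0 0 -1 0;0 0 -1 0' 0; python3 - <<'E'
from h import *
snap('wrist','i2');snap('top','i3',(80,110,360,320),2.8)
E
```

```text
time_s: 42.82
ee_pos: [0.3895, 0.2041, 0.0197]
orientation: [-2.162, 2.279, 0.0]
contact_force: [-0.3, -0.5, -2.8]
gripper_width: 0.033
time_s: 43.45
ee_pos: [0.3895, 0.2041, 0.0196]
orientation: [-2.162, 2.279, -0.0]
contact_force: [-0.1, 0.5, 0.1]
gripper_width: 0.0853
time_s: 44.2
ee_pos: [0.3913, 0.2057, 0.2748]
orientation: [-2.156, 2.272, 0.001]
contact_force: [-0.4, 0.6, -1.8]
gripper_width: 0.0854
```

View pics/i2.png

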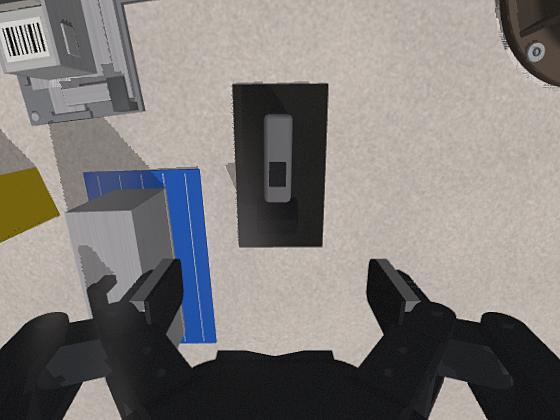

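View pics/i3.png

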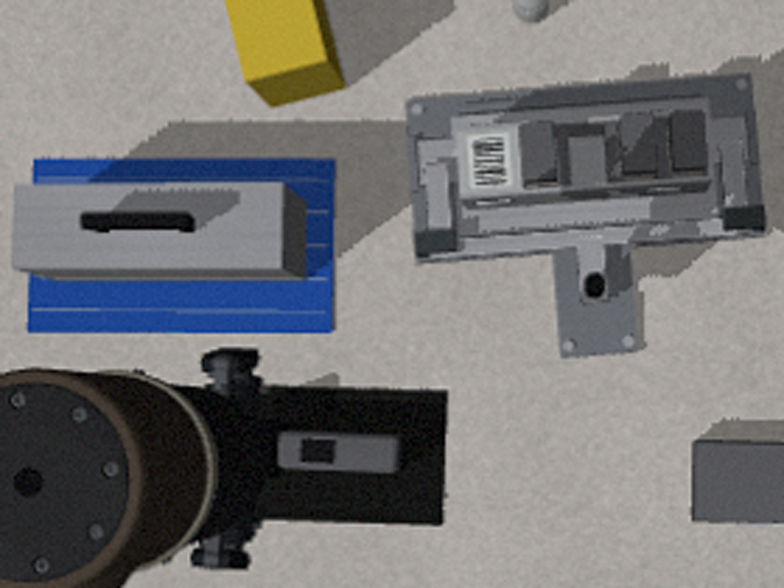

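```bash
python3 g.py 0.64 0.03 0.25 183.3; python3 - <<'E'
from h import *
print(tool()[1].round(2), onz(manip.camera_info('top'),[(388,145)],0.0))
E
```

```text
rows: 0.643 -1.038 0.079 -0.070  (j6 -0.99)  dist 0.306
[[-0.05 -1.    0.  ]
 [-1.    0.05  0.  ]
 [-0.   -0.   -1.  ]] [[ 0.70068284 -0.2928023   0.        ]]
```

```bash
python3 -m crank '0.06 -0.12 0 -0.03;0.14 -0.25 0 -0.07;0.22 -0.38 0 -0.07;0.32 -0.52 0 -0.07;0.42 -0.66 0 -0.07;0.52 -0.8 0 -0.07;0.6 -0.94 0 -0.07;0.64 -1 0 -0.07' 0; python3 g.py 0.64 0.03 0.25 183.3; python3 - <<'E'
from h import *
snap('wrist','j1')
E
```

```text
time_s: 45.3
ee_pos: [0.6312, 0.0297, 0.2665]
orientation: [2.28, -2.156, -0.004]
contact_force: [0.3, -0.1, -0.1]
gripper_width: 0.0854
rows: 0.001 -0.036 0.066 -0.001  (j6 -0.30)  dist 0.019
```

View pics/j1.png

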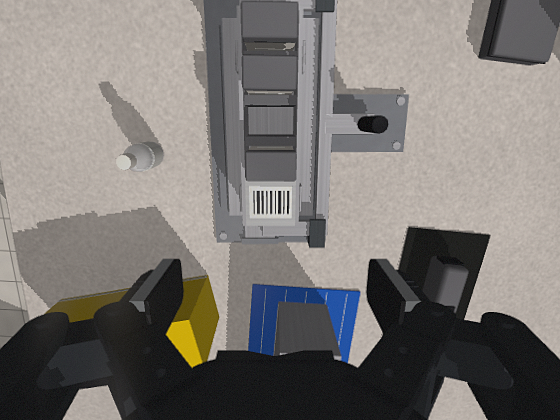

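```bash
python3 - <<'E'
from h import *
ci=manip.camera_info('wrist')
print(onz(ci,[(272,165),(270.5,71),(270.5,20)],.113).round(4))
print(onz(ci,[(272,203)],.082).round(4))
ct=manip.camera_info('top')
print(onz(ct,np.array([(538,138+0),(638,134),(688,133)])/2.8+[80,110],.113).round(4))
u=np.radians(3.4);Rm=np.array([[np.cos(u),-np.sin(u)],[np.sin(u),np.cos(u)]])
for yy in (.038,-.046,-.088): print(Rm@[0,yy]+[.6395,-.037])
E
```

```text
[[ 0.6353 -0.      0.113 ]
 [ 0.641  -0.0831  0.113 ]
 [ 0.6431 -0.1238  0.113 ]]
[[0.633  0.0455 0.082 ]]
[[ 0.6479  0.0014  0.113 ]
 [ 0.6495 -0.0821  0.113 ]
 [ 0.6494 -0.1239  0.113 ]]
[0.63724636 0.00093311]
[ 0.64222809 -0.08291903]
[ 0.64471896 -0.1248451 ]
```

```bash
python3 g.py 0.637 0.0005 0.087 183.4;  python3 -m crank '0.06 -0.022 0.05 0;0.116 -0.022 0.15 0;0.116 -0.022 0.3 0;0.116 -0.022 0.45 0;0.116 -0.022 0.58 0;0.116 -0.022 0.66 0;0.116 -0.022 0.7 0;0.116 -0.022 0.714 0' 0; python3 g.py 0.637 0.0005 0.087 183.4; python3 - <<'E'
from h import *
snap('wrist','j2')
E
```

```text
rows: 0.115 -0.017 0.719 -0.002  (j6 -0.30)  dist 0.182
time_s: 46.35
ee_pos: [0.6374, 0.0025, 0.0905]
orientation: [2.284, -2.156, -0.001]
contact_force: [-0.0, -0.3, 0.1]
gripper_width: 0.0852
rows: 0.008 0.002 0.014 -0.001  (j6 -0.25)  dist 0.004
```

View pics/j2.png

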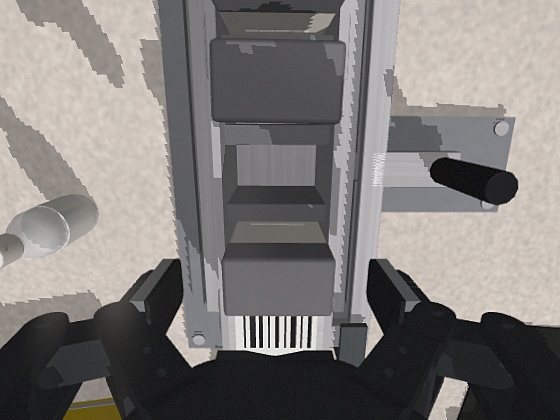

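```bash
python3 - <<'E'
from h import *
ci=manip.camera_info('wrist'); p,R,o=tool()
print(proj(ci,[p+R@[0,0,-.0225],p+R@[.014,.024,-.0225],p+R@[-.014,-.024,-.0225]]))
print(onz(ci,[(279,282)],.113))
E
```

```text
[[274.67246187 288.82574278]
 [331.47395634 259.2481919 ]
 [221.1339986  316.52491674]]
[[ 0.63592474 -0.00073166  0.113     ]]
```

Mailer 3's top (225–333, 250–315) lines up with the grasp to about 2 mm. Grip it and lift.

```bash
python3 -m crank '0.008 0 0.01 0;0.008 0 0.014 0;0.008 0 0.014 0;0.008 0 0.014 0' 0; python3 -m crank '0 0 0 0;0 0 0 0;0 0 0 0;0 0 0 0;0 0 0 0;0 0 0 0' 1; python3 -m crank '0 0 -0.04 0;0 0 -0.1 0;0 0 -0.2 0;0 0 -0.32 0;0 0 -0.44 0;0 0 -0.56 0;0 0 -0.64 0;0 0 -0.68 0'; python3 - <<'E'
from h import *
im,ci=snap('wrist','j3'); snap('side','j4',(170,110,330,270),3.7)
E
```

```text
time_s: 46.9
ee_pos: [0.6381, 0.0006, 0.0878]
orientation: [-2.284, 2.157, -0.0]
contact_force: [0.4, 0.5, 0.3]
gripper_width: 0.0853
time_s: 47.65
ee_pos: [0.6381, 0.0005, 0.0878]
orientation: [-2.284, 2.157, -0.0]
contact_force: [-1.6, -0.1, 4.7]
gripper_width: 0.0469
time_s: 48.65
ee_pos: [0.6384, 0.0006, 0.2597]
orientation: [-2.283, 2.155, -0.002]
contact_force: [0.5, -0.5, -1.5]
gripper_width: 0.0472
```

View pics/j3.png

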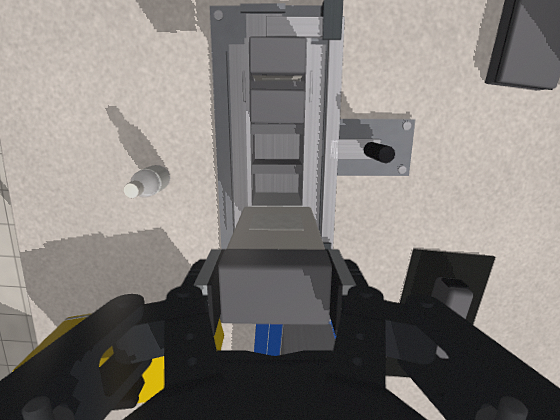

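View pics/j4.png

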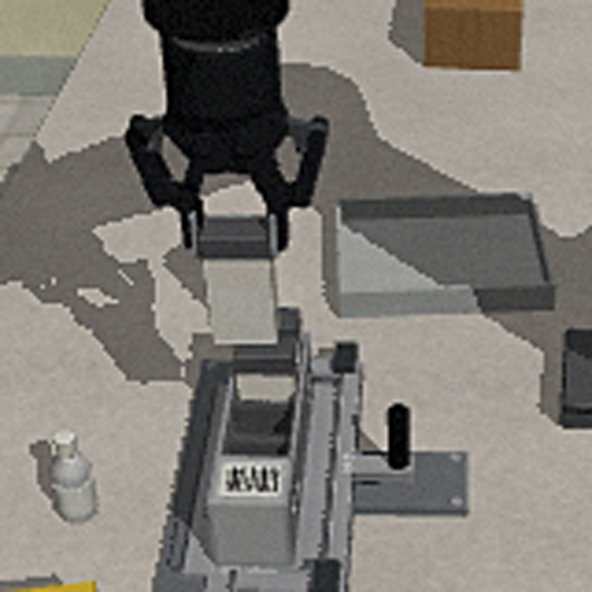

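```bash
python3 g.py 0.52 -0.415 0.26 187.5; python3 -m crank '0.1 0.02 0 -0.02;0.24 0.05 0 -0.046;0.38 0.09 0 -0.046;0.52 0.13 0 -0.046;0.66 0.17 0 -0.046;0.8 0.21 0 -0.046;0.94 0.25 0 -0.046;1 0.28 0 -0.046'; python3 g.py 0.52 -0.415 0.26 187.5
```

```text
rows: 1.633 0.568 -0.006 -0.047  (j6 -0.25)  dist 0.432
time_s: 49.75
ee_pos: [0.5815, -0.2545, 0.2562]
orientation: [2.358, -2.074, -0.003]
contact_force: [-0.1, 0.8, -0.9]
gripper_width: 0.0468
rows: 0.605 0.326 -0.015 -0.002  (j6 0.23)  dist 0.172
```

```bash
python3 -m crank '0.0 0.1 0 0;0.0 0.2 0 0;0.0 0.26 0 0;0 0.3 0 0;0 0.32 0 0;0 0.32 0 0'; python3 - <<'E'
from h import *
im,ci=snap('wrist','k1'); print(tool()[0])
E
```

```text
time_s: 50.5
ee_pos: [0.5033, -0.2633, 0.2576]
orientation: [-2.361, 2.073, -0.0]
contact_force: [0.6, 0.6, -0.4]
gripper_width: 0.0471
[ 0.50348873 -0.26331285  0.25754799]
```

View pics/k1.png

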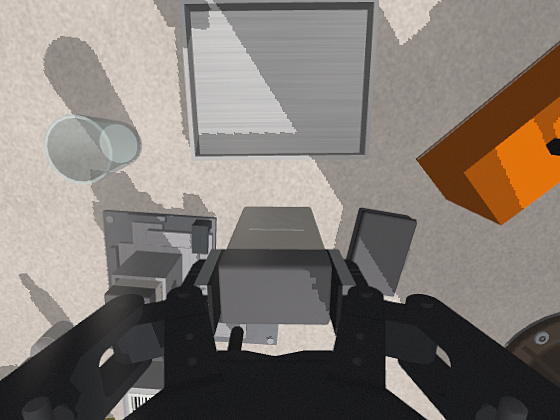

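```bash
python3 - <<'E'
from h import *
ci=manip.camera_info('wrist')
a=onz(ci,[(184,4),(374,1),(368,157),(192,157)],.03); print(a.round(3),a.mean(0))
d=(a[0]+a[3]-a[1]-a[2]); print(np.degrees(np.arctan2(d[1],d[0])),[np.linalg.norm(a[i]-a[i-1]).round(3) for i in range(4)])
E
python3 g.py 0.52 -0.415 0.26 187.2
```

```text
[[ 0.622 -0.439  0.03 ]
 [ 0.424 -0.467  0.03 ]
 [ 0.397 -0.306  0.03 ]
 [ 0.604 -0.279  0.03 ]] [ 0.51187145 -0.37271443  0.03      ]
7.797113139279865 [np.float64(0.161), np.float64(0.2), np.float64(0.164), np.float64(0.208)]
rows: 0.610 0.013 -0.010 0.003  (j6 0.27)  dist 0.153
```

```bash
python3 -m crank '0.1 0 0 0;0.22 0.01 0 0;0.36 0.013 0 0;0.48 0.013 0 0;0.57 0.013 0 0;0.61 0.013 0.05 0;0.61 0.013 0.12 0;0.61 0.013 0.2 0'; python3 g.py 0.519 -0.4156 0.08 187.6
```

```text
time_s: 51.55
ee_pos: [0.5193, -0.414, 0.2059]
orientation: [-2.361, 2.073, 0.001]
contact_force: [0.9, 0.2, -1.5]
gripper_width: 0.047
rows: 0.006 0.002 0.504 -0.002  (j6 0.51)  dist 0.126
```

```bash
python3 -m crank '0.006 0 0.1 0;0.006 0 0.22 0;0.006 0 0.34 0;0.006 0 0.43 0;0.006 0 0.48 0;0.006 0 0.5 0;0.006 0 0.5 0'; python3 -m crank '0 0 0.008 0;0 0 0.016 0;0 0 0.02 0; 0 0 0.02 0; 0 0 0.02 0'; python3 g.py 0.519 -0.4156 0.08 187.6
```

```text
time_s: 52.42
ee_pos: [0.52, -0.4164, 0.0828]
orientation: [2.361, -2.073, 0.0]
contact_force: [-0.3, 0.2, -0.4]
gripper_width: 0.0467
time_s: 53.05
ee_pos: [0.5198, -0.4165, 0.0776]
orientation: [-2.361, 2.073, -0.0]
contact_force: [-0.8, 0.3, -0.4]
gripper_width: 0.0471
rows: -0.004 0.003 -0.010 -0.002  (j6 0.51)  dist 0.003
```

```bash
python3 -m crank '0 0 0.005 0;0 0 0.01 0;0 0 0.014 0; 0 0 0.014 0; 0 0 0.014 0'
```

```text
time_s: 53.68
ee_pos: [0.5198, -0.4167, 0.0749]
orientation: [2.361, -2.073, 0.001]
contact_force: [-0.8, 1.2, 5.1]
gripper_width: 0.0467
```

Contact at the expected height. Release and rise.

```bash
python3 -m crank '0 0 0 0;0 0 0 0;0 0 0 0;0 0 0 0' 0; python3 -m crank '0 0 -0.08 0;0 0 -0.2 0;0 0 -0.35 0;0 0 -0.5 0;0 0 -0.65 0;0 0 -0.72 0;0 0 -0.72 0' 0;python3 g.py 0.642 -0.083 0.26 183.4; python3 - <<'E'
from h import *
im,ci=snap('wrist','k2')
E
```

```text
time_s: 54.18
ee_pos: [0.5197, -0.4165, 0.0739]
orientation: [2.361, -2.073, -0.0]
contact_force: [-0.7, 0.3, 0.3]
gripper_width: 0.0853
time_s: 55.05
ee_pos: [0.5202, -0.4167, 0.255]
orientation: [-2.36, 2.073, -0.003]
contact_force: [-0.6, -0.3, -0.8]
gripper_width: 0.0852
rows: -1.261 -0.656 -0.020 0.045  (j6 0.51)  dist 0.355
```

View pics/k2.png

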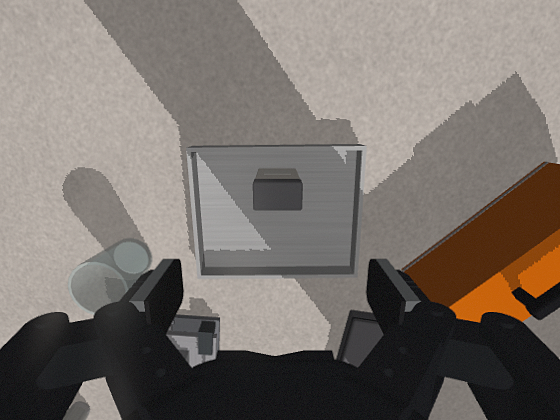

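```bash
python3 -m crank '-0.14 -0.07 0 0.02;-0.28 -0.14 0 0.045;-0.42 -0.21 0 0.045;-0.56 -0.29 0 0.045;-0.7 -0.36 0 0.045;-0.84 -0.44 0 0.045;-0.95 -0.5 0 0.045;-1 -0.52 0 0.045' 0; python3 g.py 0.642 -0.083 0.0875 183.4
```

```text
time_s: 56.1
ee_pos: [0.6161, -0.1501, 0.2518]
orientation: [2.286, -2.152, -0.004]
contact_force: [-0.6, -0.1, -0.0]
gripper_width: 0.0858
rows: -0.262 -0.122 0.657 0.001  (j6 -0.01)  dist 0.179
```

```bash
python3 -m crank '-0.14 -0.06 0 0;-0.25 -0.11 0.08 0;-0.262 -0.12 0.2 0;-0.262 -0.12 0.34 0;-0.262 -0.12 0.48 0;-0.262 -0.12 0.58 0;-0.262 -0.12 0.63 0;-0.262 -0.12 0.648 0' 0; python3 g.py 0.642 -0.083 0.0875 183.4; python3 - <<'E'
from h import *
im,ci=snap('wrist','k3');p,R,o=tool()
h=.113-p[2]
print(proj(ci,[p+R@[0,0,-h],p+R@[.014,.024,-h],p+R@[-.014,-.024,-h]]).round())
E
```

```text
time_s: 57.1
ee_pos: [0.642, -0.0851, 0.0911]
orientation: [2.285, -2.155, -0.001]
contact_force: [0.5, -0.0, 0.6]
gripper_width: 0.0853
rows: -0.008 -0.001 0.014 -0.001  (j6 -0.11)  dist 0.004
[[274. 288.]
 [331. 259.]
 [221. 316.]]
```

View pics/k3.png

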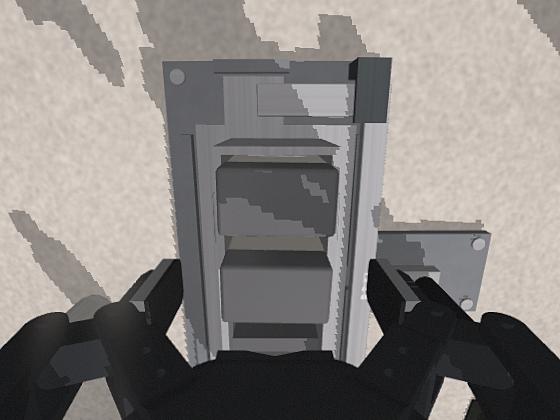

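```bash
python3 -m crank '-0.002 0 0.01 0;-0.002 0 0.014 0;-0.002 0 0.014 0' 0; python3 -m crank '0 0 0 0;0 0 0 0;0 0 0 0;0 0 0 0;0 0 0 0;0 0 0 0' 1; python3 -m crank '0 0 -0.04 0;0 0 -0.1 0;0 0 -0.2 0;0 0 -0.32 0;0 0 -0.44 0;0 0 -0.56 0;0 0 -0.64 0;0 0 -0.68 0'; python3 - <<'E'
from h import *
im,ci=snap('wrist','k4')
E
python3 g.py 0.513 -0.371 0.26 187.6
```

```text
time_s: 57.52
ee_pos: [0.6427, -0.0841, 0.0891]
orientation: [-2.285, 2.155, -0.001]
contact_force: [-0.3, 0.4, -0.0]
gripper_width: 0.0859
time_s: 58.28
ee_pos: [0.6427, -0.0842, 0.089]
orientation: [-2.286, 2.155, -0.001]
contact_force: [-1.9, 0.4, 6.2]
gripper_width: 0.0468
time_s: 59.28
ee_pos: [0.6428, -0.0841, 0.2607]
orientation: [-2.284, 2.154, -0.003]
contact_force: [-0.1, 1.5, -0.4]
gripper_width: 0.0467
rows: 1.115 0.587 0.003 -0.047  (j6 -0.11)  dist 0.315
```

View pics/k4.png

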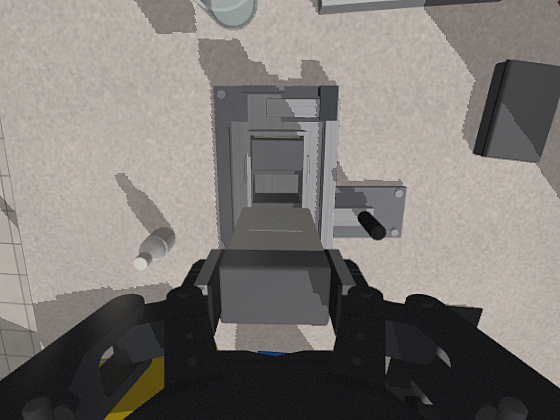

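```bash
python3 -m crank '0.1 0.05 0 -0.02;0.22 0.12 0 -0.046;0.36 0.19 0 -0.046;0.5 0.26 0 -0.046;0.64 0.34 0 -0.046;0.78 0.41 0 -0.046;0.9 0.48 0 -0.046;1 0.53 0 -0.046'; python3 g.py 0.513 -0.371 0.2 187.6
```

```text
time_s: 60.32
ee_pos: [0.5238, -0.3425, 0.2578]
orientation: [2.361, -2.072, -0.002]
contact_force: [-0.2, 0.6, -0.4]
gripper_width: 0.047
rows: 0.108 0.057 0.231 -0.001  (j6 0.40)  dist 0.065
```

```bash
python3 -m crank '0.06 0.03 0 0;0.1 0.055 0 0;0.106 0.055 0.08 0;0.106 0.055 0.2 0;0.106 0.055 0.34 0;0.106 0.055 0.48 0;0.106 0.055 0.6 0;0.106 0.055 0.68 0'; python3 g.py 0.513 -0.371 0.076 187.6; python3 - <<'E'
from h import *
im,ci=snap('wrist','k5')
E
```

```text
time_s: 61.32
ee_pos: [0.5144, -0.3688, 0.0867]
orientation: [2.363, -2.07, -0.003]
contact_force: [-0.3, 0.4, -0.4]
gripper_width: 0.0467
rows: 0.008 0.007 0.043 -0.001  (j6 0.45)  dist 0.011
```

View pics/k5.png

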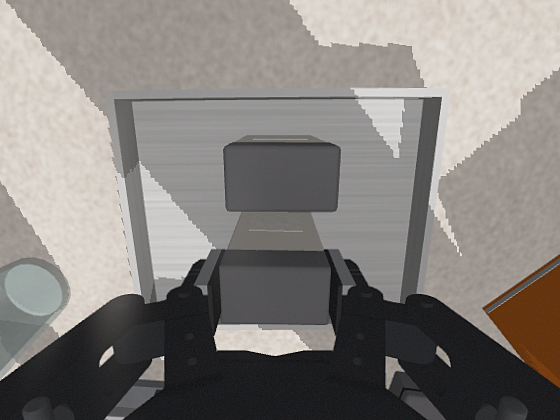

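```bash
python3 -m crank '0 0 0.01 0;0 0 0.025 0;0 0 0.035 0; 0 0 0.04 0; 0 0 0.043 0; 0 0 0.043 0'; python3 -m crank '0 0 0.004 0;0 0 0.006 0;0 0 0.006 0'
```

```text
time_s: 62.12
ee_pos: [0.5147, -0.3697, 0.0779]
orientation: [-2.362, 2.071, -0.0]
contact_force: [-0.3, -0.0, -0.2]
gripper_width: 0.0471
time_s: 62.5
ee_pos: [0.5147, -0.3696, 0.0762]
orientation: [2.362, -2.071, -0.0]
contact_force: [0.4, -0.4, -0.2]
gripper_width: 0.0473
```

```bash
python3 -m crank '0 0 0.004 0;0 0 0.006 0;0 0 0.006 0'; python3 -m crank '0 0 0.003 0;0 0 0.003 0'
```

```text
time_s: 62.88
ee_pos: [0.5148, -0.3699, 0.076]
orientation: [2.362, -2.07, 0.001]
contact_force: [-2.7, 1.9, 8.2]
gripper_width: 0.0471
time_s: 63.12
ee_pos: [0.5148, -0.37, 0.076]
orientation: [2.363, -2.07, 0.002]
contact_force: [-3.9, 1.8, 12.9]
gripper_width: 0.0468
```

```bash
python3 -m crank '0 0 -0.005 0;0 0 -0.005 0;0 0 -0.005 0;0 0 -0.005 0' 0; python3 -m crank '0 0 -0.08 0;0 0 -0.2 0;0 0 -0.35 0;0 0 -0.5 0;0 0 -0.65 0;0 0 -0.72 0;0 0 -0.72 0' 0;python3 g.py 0.645 -0.125 0.26 183.4; python3 - <<'E'
from h import *
im,ci=snap('wrist','l1')
E
```

```text
time_s: 63.62
ee_pos: [0.5146, -0.3696, 0.075]
orientation: [2.362, -2.071, -0.001]
contact_force: [0.0, -0.7, 0.4]
gripper_width: 0.0853
time_s: 64.5
ee_pos: [0.5151, -0.3697, 0.2561]
orientation: [-2.362, 2.071, -0.003]
contact_force: [-0.2, 0.1, -0.0]
gripper_width: 0.0851
rows: -0.902 -0.643 -0.015 0.046  (j6 0.45)  dist 0.277
```

View pics/l1.png

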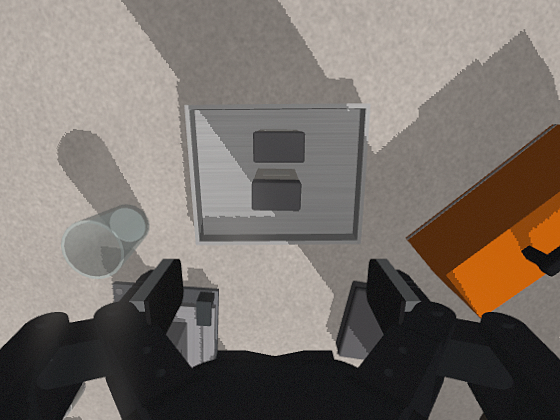

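Both stand at (278,147) and (276,190). Now mailer 0.

```bash
python3 -m crank '-0.12 -0.08 0 0.02;-0.25 -0.17 0 0.046;-0.4 -0.27 0 0.046;-0.55 -0.38 0 0.046;-0.7 -0.49 0 0.046;-0.82 -0.58 0 0.046;-0.89 -0.63 0 0.046;-0.9 -0.643 0 0.046' 0; python3 g.py 0.645 -0.125 0.088 183.4
```

```text
time_s: 65.55
ee_pos: [0.6446, -0.1244, 0.2536]
orientation: [2.286, -2.152, -0.003]
contact_force: [-0.3, 0.7, 0.1]
gripper_width: 0.0854
rows: 0.002 -0.003 0.662 0.001  (j6 -0.05)  dist 0.166
```

```bash
python3 -m crank '0 0 0.08 0;0 0 0.2 0;0 0 0.34 0;0 0 0.48 0;0 0 0.58 0;0 0 0.63 0;0 0 0.65 0;0 0 0.65 0' 0; python3 g.py 0.645 -0.125 0.088 183.4; python3 - <<'E'
from h import *
im,ci=snap('wrist','l2');p,R,o=tool()
h=.113-p[2]
print(proj(ci,[p+R@[0,0,-h],p+R@[.014,.024,-h],p+R@[-.014,-.024,-h]]).round())
E
```

```text
time_s: 66.55
ee_pos: [0.6449, -0.1258, 0.0933]
orientation: [-2.285, 2.155, -0.001]
contact_force: [0.6, 0.6, 0.0]
gripper_width: 0.085
rows: -0.003 -0.000 0.021 -0.000  (j6 -0.05)  dist 0.005
[[274. 286.]
 [330. 257.]
 [222. 313.]]
```

View pics/l2.png

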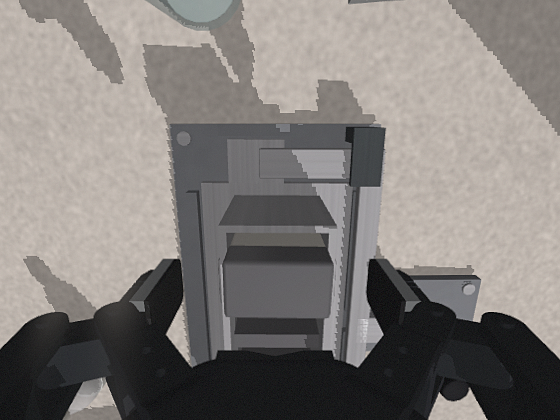

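```bash
python3 -m crank '0 0 0.01 0;0 0 0.018 0;0 0 0.018 0' 0; python3 -m crank '0 0 0 0;0 0 0 0;0 0 0 0;0 0 0 0;0 0 0 0;0 0 0 0' 1; python3 -m crank '0 0 -0.04 0;0 0 -0.1 0;0 0 -0.2 0;0 0 -0.32 0;0 0 -0.44 0;0 0 -0.56 0;0 0 -0.64 0;0 0 -0.68 0';python3 g.py 0.507 -0.3255 0.26 187.6; python3 - <<'E'
from h import *
im,ci=snap('wrist','l3')
E
```

```text
time_s: 66.97
ee_pos: [0.6446, -0.1255, 0.0883]
orientation: [-2.286, 2.155, 0.0]
contact_force: [0.6, 0.4, 0.6]
gripper_width: 0.0856
time_s: 67.72
ee_pos: [0.6449, -0.1256, 0.0887]
orientation: [-2.286, 2.155, -0.001]
contact_force: [-1.6, -0.5, 4.3]
gripper_width: 0.0474
time_s: 68.72
ee_pos: [0.645, -0.1255, 0.2605]
orientation: [-2.285, 2.154, -0.003]
contact_force: [0.8, 0.4, -0.9]
gripper_width: 0.047
rows: 0.766 0.598 0.000 -0.047  (j6 -0.05)  dist 0.243
```

View pics/l3.png

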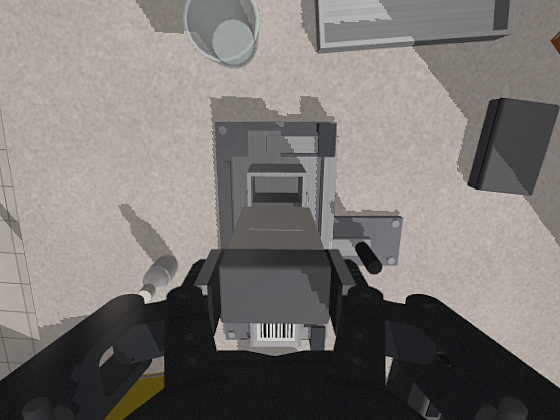

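```bash
python3 -m crank '0.08 0.06 0 -0.02;0.18 0.14 0 -0.047;0.3 0.23 0 -0.047;0.42 0.33 0 -0.047;0.54 0.42 0 -0.047;0.66 0.52 0 -0.047;0.74 0.58 0 -0.047;0.766 0.598 0 -0.047';python3 -m crank '0 0 0.08 0;0 0 0.2 0;0 0 0.34 0;0 0 0.48 0;0 0 0.6 0;0 0 0.66 0;0 0 0.69 0;0 0 0.69 0';python3 g.py 0.507 -0.3255 0.0765 187.6; python3 - <<'E'
from h import *
im,ci=snap('wrist','l4')
E
```

```text
time_s: 69.78
ee_pos: [0.5055, -0.3264, 0.2577]
orientation: [2.362, -2.071, -0.002]
contact_force: [-0.1, 0.0, -0.4]
gripper_width: 0.0469
time_s: 70.78
ee_pos: [0.507, -0.3255, 0.086]
orientation: [2.364, -2.069, 0.0]
contact_force: [0.6, 0.5, -0.0]
gripper_width: 0.0472
rows: 0.000 0.000 0.038 0.000  (j6 0.38)  dist 0.01
```

View pics/l4.png

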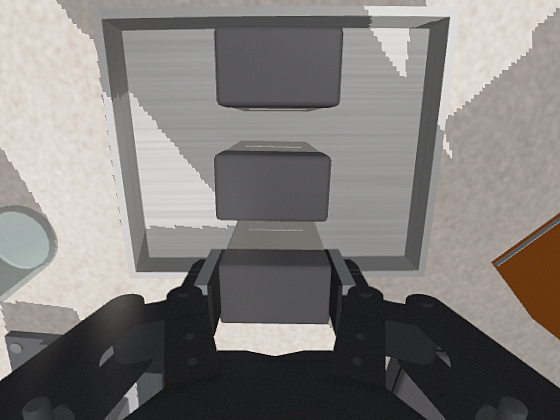

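```bash
python3 - <<'E'
from h import *
ci=manip.camera_info('wrist');p,R,o=tool()
a=onz(ci,[(104,18),(450,17),(426,273),(134,275)],.03);print(a.round(4),a.mean(0))
c=a.mean(0); t=np.radians(7.6); M=np.array([[np.cos(t),np.sin(t)],[-np.sin(t),np.cos(t)]])
print('hand in tray',M@(p-c)[:2], 'others',[ (M@(onz(ci,[q],.1)[0]-c)[:2]).round(3) for q in [(278,67),(272,186)]])
E
```

```text
[[ 0.6217 -0.4397  0.03  ]
 [ 0.4239 -0.4665  0.03  ]
 [ 0.3957 -0.3061  0.03  ]
 [ 0.602  -0.2771  0.03  ]] [ 0.5108453 -0.3723575  0.03     ]
hand in tray [0.00266228 0.04680751] others [array([ 0.001, -0.044]), array([0.004, 0.003])]
```

Well within the limits. Lower the last one, feeling for the floor.

```bash
python3 -m crank '0 0 0.01 0;0 0 0.02 0;0 0 0.03 0; 0 0 0.036 0; 0 0 0.036 0'; python3 -m crank '0 0 0.006 0;0 0 0.01 0;0 0 0.01 0';  python3 -m crank '0 0 0.004 0;0 0 0.004 0'
```

```text
time_s: 71.45
ee_pos: [0.5066, -0.3255, 0.0766]
orientation: [2.364, -2.069, -0.0]
contact_force: [0.4, -0.8, -0.2]
gripper_width: 0.0471
time_s: 71.82
ee_pos: [0.5069, -0.3258, 0.0756]
orientation: [2.364, -2.069, 0.002]
contact_force: [-3.4, 2.7, 9.2]
gripper_width: 0.0472
time_s: 72.08
ee_pos: [0.5069, -0.3259, 0.0756]
orientation: [2.364, -2.068, 0.002]
contact_force: [-5.6, 2.3, 16.2]
gripper_width: 0.0467
```

```bash
python3 -m crank '0 0 -0.008 0;0 0 -0.008 0;0 0 -0.008 0;0 0 -0.008 0' 0; python3 -m crank '0 0 -0.08 0;0 0 -0.2 0;0 0 -0.35 0;0 0 -0.5 0;0 0 -0.65 0;0 0 -0.8 0;0 0 -0.8 0' 0; python3 -m crank '0 -0.1 0 0;0 -0.2 0 0;0 -0.3 -0.1 0;0 -0.4 -0.1 0;0 -0.4 -0.1 0;0 -0.4 -0.1 0' 0; python3 - <<'E'
from h import *
snap('wrist','m1'); snap('top','m2'); snap('side','m3')
E
```

```text
time_s: 72.58
ee_pos: [0.5066, -0.3255, 0.075]
orientation: [2.364, -2.069, -0.001]
contact_force: [-0.4, 0.4, -0.0]
gripper_width: 0.0852
time_s: 73.45
ee_pos: [0.5081, -0.3262, 0.2788]
orientation: [-2.363, 2.068, -0.009]
contact_force: [-0.8, 0.2, -0.6]
gripper_width: 0.0854
time_s: 74.2
ee_pos: [0.6052, -0.3121, 0.2992]
orientation: [2.363, -2.069, -0.003]
contact_force: [-0.6, 0.1, -1.4]
gripper_width: 0.0853
```

View pics/m1.png

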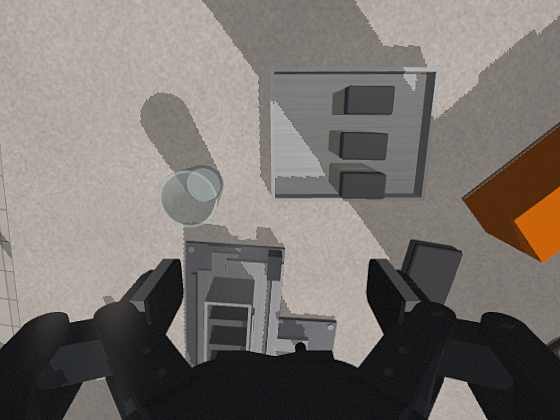

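View pics/m2.png

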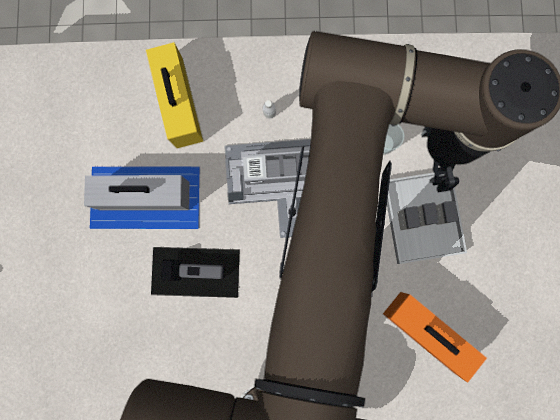

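View pics/m3.png

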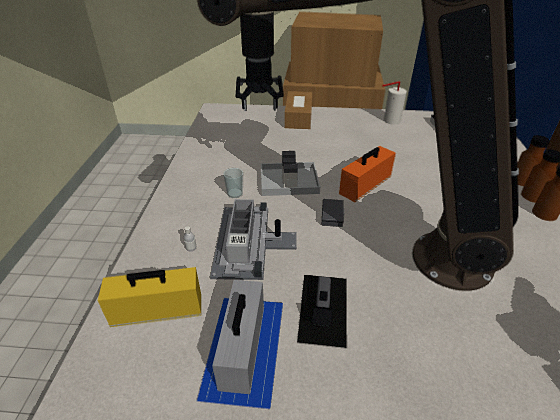

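```bash
python3 - <<'E'
from h import *
ct=manip.camera_info('top')
print('lid handle',onz(ct,[(129,188)],.146), 'scanner handle', onz(ct,[(200.5,271)],.047), 'fork/knob side', onz(manip.camera_info('side'),[(277.5,228)],.06))
print(tool()[2]['contact_force'])
print(manip.hand_in())
E
```

```text
lid handle [[0.58313291 0.32821717 0.146     ]] scanner handle [[0.39028467 0.18236875 0.047     ]] fork/knob side [[ 0.52653523 -0.03632885  0.06      ]]
[-0.37436428 -0.51734783  0.82908844]
the job is handed in; nothing more can be done
None
```

I did every step of the job in order and handed it in at about 74 s. The hand-in gave no verdict.

**What I did:**
- **Bolt:** pushed fully home.
- **Lid:** drawn straight up off the bolted tin and stood on the blue mat.
- **Scanner:** held still for over 3 s aimed at the label, then laid back on its pad. By my calculation the window was about 80 mm away and the aim within about 1 mm, though label measurements differed by 2–3 mm.
- **Mailers:** three were present (0, 1 and 3; pocket 2 was empty). All three were moved and stood upright in the tray.

**What the last checks showed:**
- The lid's handle is about 5 mm from the mat's centre.
- The scanner's origin is within about 5 mm of the pad's centre, and it looked level in the pictures.
- The mailers stand at about tray y −44, +3 and +47 mm, and x within 5 mm of the centre.
- The knob is where it was when the bolt reached its stop, the gripper is clear of everything, and the dropper and beaker looked undisturbed. The slide box was still in place in the side view.

**What disagreed or went wrong:**
- The bolt moved only about 30 mm at first. I drew it back to its other stop, found the full 36 mm of travel, so it had started about 6 mm in, and pushed it home again.
- The top and wrist cameras differed by 4–5 mm at the lid's handle and more at the mailer tops. I went by the wrist view and the dock geometry.
- The scanner was knocked aside while I moved the lid, so I measured it again before gripping it.
- I mistyped one move while carrying the scanner. It went the wrong way in free air and touched nothing.

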